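# Kit up an oil change from the packed bottle rack

### The job

Get the oil change ready: swing the rack's retaining bar all the way down by its orange tab, take both red-capped oil bottles out of the tightly packed row by tipping each one out towards you by its top before you lift it, and stand them upright in the grey tray. Put every oil filter from the blue bin into the tray as well, and once all is in the tray, swing the bar fully up again; leave the black-capped bottles standing in the rack, the tape in the bin and everything else where it is.

Things in the scene. Friction and masses are not known exactly. Their poses are not given: they have to be found in the camera images.
- red1_mid (a point): yellow rectangular oil bottle, closed, 80 deep (own x) x 60 wide (own y) x 150 tall, with a RED screw cap 28 in diameter standing 34 up from its top (cap from 150 to 184 above the base); the cap's axis is 20 towards the front (own -x) of the bottle's centre. 0.4 kg. The point is the bottle body's centre, 75 above its base and 75 below its flat top; z up along the bottle. One of the two to fetch; a red band on its front.
- red2_mid (a point): yellow rectangular oil bottle, closed, 80 deep (own x) x 60 wide (own y) x 150 tall, with a RED screw cap 28 in diameter standing 34 up from its top (cap from 150 to 184 above the base); the cap's axis is 20 towards the front (own -x) of the bottle's centre. 0.4 kg. The point is the bottle body's centre, 75 above its base and 75 below its flat top; z up along the bottle. One of the two to fetch; a red band on its front.
- black1_mid (a point): yellow rectangular oil bottle, closed, 80 deep (own x) x 60 wide (own y) x 150 tall, with a BLACK screw cap 28 in diameter standing 34 up from its top (cap from 150 to 184 above the base); the cap's axis is 20 towards the front (own -x) of the bottle's centre. 0.4 kg. The point is the bottle body's centre, 75 above its base and 75 below its flat top; z up along the bottle. Stays in the rack.
- black2_mid (a point): yellow rectangular oil bottle, closed, 80 deep (own x) x 60 wide (own y) x 150 tall, with a BLACK screw cap 28 in diameter standing 34 up from its top (cap from 150 to 184 above the base); the cap's axis is 20 towards the front (own -x) of the bottle's centre. 0.4 kg. The point is the bottle body's centre, 75 above its base and 75 below its flat top; z up along the bottle. Stays in the rack.
- black3_mid (a point): yellow rectangular oil bottle, closed, 80 deep (own x) x 60 wide (own y) x 150 tall, with a BLACK screw cap 28 in diameter standing 34 up from its top (cap from 150 to 184 above the base); the cap's axis is 20 towards the front (own -x) of the bottle's centre. 0.4 kg. The point is the bottle body's centre, 75 above its base and 75 below its flat top; z up along the bottle. Stays in the rack.
- rack: grey metal rack, fixed, 120 deep (x) x 326 wide (y) x 190 tall, origin at the centre of its underside, front to own -x. Five bottles stand side by side along y on its 6 thick floor, 1.5 apart, fronts to -x. Keeper rail and fence hold them: each must lean out, top to -x, over the fence. 14 of free depth behind them. End walls 130 tall, 190 only at the rear under the rail.
- fence (a point): middle of the inner top edge of the rack's front fence, which runs along the rack's y, 30 above the table, 8 thick, just in front of the bottles' feet: the edge over which a bottle leans out. Axes as the rack's.
- keeper (a point): middle of the lower front edge of the blue keeper rail, along the rack's y, 174 above the table (18 over the bottles' tops; rail 12 thick, reaching back from here). It covers the rear 20 of the tops: a bottle must lean out 0.2 rad or more before its rear top edge passes; 0.4 rad gives room, then draw it out along its own axis.
- bar (a joint): steel retaining bar across the rack's front on two arms, hinged parallel to the rack's y. 0 = fully up (bar 120 above the table, bottles locked in), 1.1 rad = fully down (swung towards the robot, bar 71 above the table). Stiff hinge (0.22 N m, about 2 N at the tab): it stays where left.
- bar_hinge (a point): middle of the bar's hinge axis, fixed on the rack, 30 above the table; the axis is this point's y (the rack's y).
- bar_tab (a point): grip point of the orange tab at the bar's middle: a plate 12 thick (along the rack's y), 20 broad, jutting 42 from the bar: up and forward at 45 degrees when the bar is up (point 147 above the table, 27 before the hinge), forward when down (point about 59 up). Pinch it from above across the 12; it turns between the fingers as the bar swings. Circles the hinge at 120.
- filter1_mid (a point): oil filter canister, white with a green band, cylinder 60 in diameter and 80 tall, 0.25 kg, stands in the blue bin at the start; the point is its centre, z along its axis. May be absent.
- filter2_mid (a point): oil filter canister, white with a green band, cylinder 60 in diameter and 80 tall, 0.25 kg, stands in the blue bin at the start; the point is its centre, z along its axis. May be absent.
- filter3_mid (a point): oil filter canister, white with a green band, cylinder 60 in diameter and 80 tall, 0.25 kg, stands in the blue bin at the start; the point is its centre, z along its axis. May be absent.
- bin: blue open parts bin, fixed, 220 x 220 outside, walls 45 high and 5 thick, floor 5 thick; origin at the centre of its underside. Holds one to three filters and a roll of tape.
- tray: grey service tray, fixed, 280 (x) x 240 (y) outside, walls 30 high and 5 thick, floor 5 thick; origin at the centre of its underside.
- tape: roll of grey tape lying in the bin, ring 68 in diameter and 24 tall, origin at its underside's centre; stays in the bin.
- spray: spray can 56 in diameter and 170 tall, on the bench; leave alone.
- grease: red jar 70 in diameter and 80 tall, on the bench; leave alone.
- mug: blue mug 80 in diameter and 90 tall, on the bench; leave alone.
- wrench: wrench 190 long lying down, on the bench; leave alone.
- driver: green-handled screwdriver 200 long lying down, on the bench; leave alone.

How it is judged:
By the outcome, as a careful person would: the job done as asked, in the order asked, and still so for the second after the job is handed in, with the robot touching nothing.
Of filter1, filter2, filter3 only 1 to 3 are there at a start; the rules pass over those that are not, and their reading is None.
At some moment in a run one of filter1, filter2, filter3 may be knocked a few centimetres aside while the robot is not near it.
It also fails if it takes over 210 s, if anything falls off the work surface, if the arm or the gripper's body presses on something with over 40 N, if the wrist force passes 120 N, or if a joint passes its speed limit or range.

### The arm

A 6-joint arm with a two-finger parallel gripper is mounted at the origin on the work surface. World frame = base frame: x ahead of the robot, y to its left, z up, the work surface at z = 0. Lengths are in m, angles in rad, forces in N, time in s.
With the tool pointing down it reaches from about 0.325 to 0.925 m from the base axis. Payload 3.1 kg.
Tool frame: the origin (TCP) lies midway between the tips of the shut fingers; the grasp point (between the pads) lies 19 mm behind it; z points along the fingers, x is the direction in which the jaws open and shut, and the axes are right-handed (so a half turn about z gives the same grasp; the last joint's range is limited). The gripper opens to 85 mm and grips with 20 to 120 N. Pads are 22 mm wide; open, the fingers measure 114 mm over their backs; the gripper's body (76 mm by 85 mm) begins 54 mm behind the grasp point. The pads swing forward as they close: fully open they stand 13 mm farther back than shut.
Start: joints at [-1.35, 0.217, 1.613, -0, 1.311, -0.112], TCP at [0.204, -0.591, 0.231] pointing down, gripper open.
Joint ranges: [-2.75, 2.75], [-0.78, 2.1], [0.31, 2.55], [-1.13, 4.27], [0.13, 2.63], [-2.58, 2.58]. Speed limits (rad/s): [2.79, 2.79, 3.14, 3.14, 3.14, 3.14].

### API

Orientations are given as a 3x3 rotation matrix whose columns are the frame's x, y, z axes.
In Python, from cell import env, vision gives the robot as it stands. The module is installed in compiled form; this text tells all that it offers.
- The arm moves only by the tool carry_out, never from a script. Its argument "plan" is a list of rows, each an object with "delta_pos": the shift along the tool's x, y, z in m, a list of three; "rotation": the turn, a rotation vector about the tool's x, y, z in rad, a list of three; "gripper": the finger opening in m, from 0 to 0.0854. A call has 1 to 20 rows; each row shifts and turns the commanded pose from where the row before left it, along the tool's axes as they then stand; what a row does not reach is not made up. A row lasts 1/10 s, in which the tool goes at most 50 mm and 8.59 degrees, less where a joint would pass 70% of its speed; a pose out of reach is approached as far as the arm can. A call is refused whole if a number of a shift passes 0.05 or a number of a turn 0.15, either way. A call with a gripper value outside its range is refused whole. The fingers move at their own pace and stop on an object; the grip force is fixed at half the most. Time passes only in rows, so rows that do not move let the fingers close. It gives the time, the measured TCP pose, the force and the opening at its end, in the units of the state.
- env.sense(): the state, without advancing time (a new reading comes with each control period).
- vision.read_camera(name): name is "scene" or "top" or "wrist"; returns a dict with "img" (480x640x3 uint8, red, green, blue), "vfov" (degrees; the focal length in pixels is half the picture's height over the tangent of half this angle, whatever the lens; pixels are square), "cx", "cy" (the principal point, pixels), "R" (3x3) and "t" (3): a world point X has camera coordinates R X + t; the wrist camera has in their place "hand_eye" (4x4, takes a point from camera to tool coordinates, whose origin is the TCP and whose axes are the tool frame's). Camera axes: x right, y down, z forward; pixel columns grow to the right and rows downward; lengths in m; the calibration is good to about 2 mm. A picture is of the moment at which its call begins: read the wrist's pose just before it. There is no depth.
- env.hand_in(): hands the job in, once; it reports no verdict.
The state is a dict: "t": time; "qpos": joint angles; "qd": joint speeds; "joint_efforts": joint torques, N m; "eef_pos": TCP position; "tcp_rot": TCP orientation; "ft_force": force on the tool from outside, world axes, zero at the start; "wrist_torque": the same for the moment, N m; "grip_width": finger opening in m.
Only numpy, scipy, OpenCV 4.12 (cv2) and the standard library are available. Lean on these libraries where they do the work, as an engineer would, in place of code of your own. Each camera call takes 0.05 s, during which the arm holds its last target.

## Working session

There is one attempt and no reset: what is moved stays moved. The work goes in short steps, Python scripts to look and compute and a tool call to move; the robot and the scene stay as the last step left them, time stands still between calls to the robot, and variables do not carry over. Pictures are saved under pics/ and viewed, and the job is handed in when it is done.

Besides the shell and the picture viewer there is one more tool, called after "Request:" by a JSON object that holds its "name" and its "arguments", one argument or row to a line. carry_out: Moves the arm, as the interface text tells. Its arguments: {"type":"object","properties":{"plan":{"type":"array","items":{"type":"object","properties":{"delta_pos":{"type":"array","items":{"type":"number"}},"rotation":{"type":"array","items":{"type":"number"}},"gripper":{"type":"number"}}}}},"required":["plan"]}

```bash
ls; mkdir -p pics; python3 - <<'E'
from cell import env, vision
import cv2,numpy as np
s=env.sense()
for k,v in s.items(): print(k,np.round(v,3).tolist())
for n in ["scene","top","wrist"]:
    c=vision.read_camera(n)
    cv2.imwrite(f"pics/{n}0.png",c["img"][:,:,::-1])
    print(n,{k:np.round(v,4).tolist() for k,v in c.items() if k!="img"})
E
```

```text
pics
t 0.0
qpos [-1.35, 0.218, 1.615, 0.0, 1.311, -0.112]
qd [0.0, -0.001, 0.0, 0.002, 0.002, 0.0]
joint_efforts [-0.001, -39.685, -30.385, -0.0, 0.01, 0.0]
eef_pos [0.204, -0.59, 0.23]
tcp_rot [[0.327, -0.945, -0.001], [-0.945, -0.327, 0.002], [-0.002, -0.0, -1.0]]
ft_force [-0.007, -1.501, 0.828]
wrist_torque [0.049, 0.026, 0.059]
grip_width 0.085
scene {'vfov': 55.2895, 'cx': 321.5644, 'cy': 237.8177, 'R': [[-0.2202, 0.9753, 0.0172], [0.758, 0.1821, -0.6263], [-0.614, -0.1249, -0.7794]], 't': [0.1381, -0.3814, 1.6866]}
top {'vfov': 51.3032, 'cx': 318.1834, 'cy': 241.1321, 'R': [[0.0017, -0.9998, 0.0177], [-0.9965, -0.0032, -0.0837], [0.0838, -0.0175, -0.9963]], 't': [-0.0196, 0.6081, 1.374]}
wrist {'vfov': 66.8424, 'cx': 317.1298, 'cy': 241.1686, 'hand_eye': [[1.0, 0.0004, 0.0007, 0.0004], [-0.0005, 0.9618, 0.2737, -0.0701], [-0.0006, -0.2737, 0.9618, -0.1431], [0.0, 0.0, 0.0, 1.0]]}
```

View pics/scene0.png

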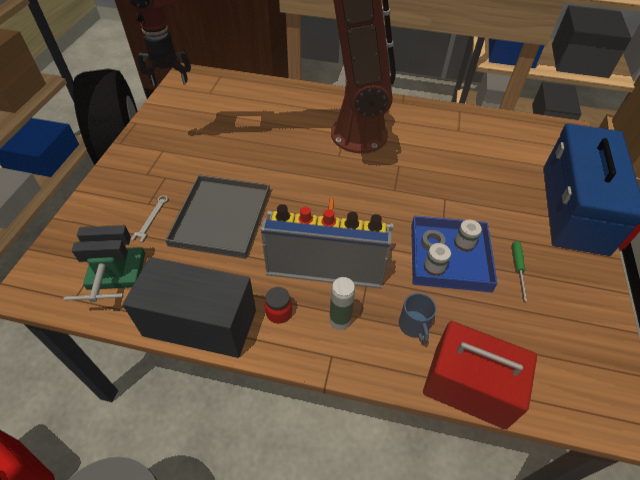

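View pics/top0.png

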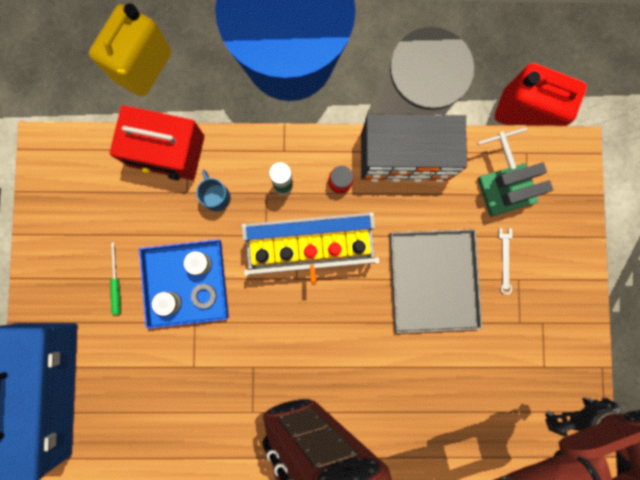

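View pics/wrist0.png

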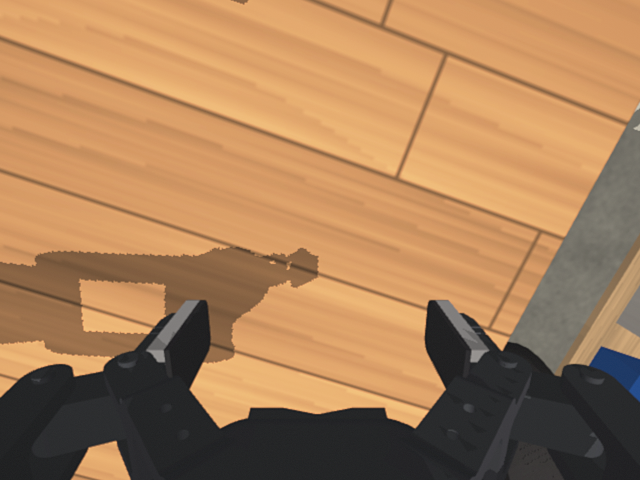

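```bash
cat > h.py <<'E'
from cell import env, vision
import cv2,numpy as np
from scipy.spatial.transform import Rotation as Rn
def K(c):
    h=c["img"].shape[0]; f=h/2/np.tan(np.radians(c["vfov"]/2))
    return f,c["cx"],c["cy"]
def cam(n):
    s=env.sense()
    c=vision.read_camera(n)
    if n=="wrist":
        T=np.eye(4);T[:3,:3]=s["tcp_rot"];T[:3,3]=s["eef_pos"]
        M=T@np.array(c["hand_eye"]); c["R"]=M[:3,:3].T; c["t"]=-M[:3,:3].T@M[:3,3]
    c["R"]=np.array(c["R"]);c["t"]=np.array(c["t"])
    return c
def p2w(c,u,v,z):
    f,cx,cy=K(c)
    d=c["R"].T@np.array([(u-cx)/f,(v-cy)/f,1.]); o=-c["R"].T@c["t"]
    return o+d*(z-o[2])/d[2]
def w2p(c,X):
    f,cx,cy=K(c); q=c["R"]@np.array(X,float)+c["t"]
    return np.array([cx+f*q[0]/q[2],cy+f*q[1]/q[2]])
def save(c,name,box=None,s=1):
    im=c["img"]
    if box: im=im[box[1]:box[3],box[0]:box[2]]
    im=cv2.resize(im,None,fx=s,fy=s,interpolation=cv2.INTER_CUBIC)
    cv2.imwrite("pics/"+name,im[:,:,::-1])
E
python3 - <<'E'
from h import *
c=cam("top")
save(c,"t1.png",(230,200,390,310),5)
save(c,"t2.png",(130,230,240,340),5)
save(c,"t3.png",(380,220,490,340),5)
E
```

```text
(no output)
```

View pics/t1.png

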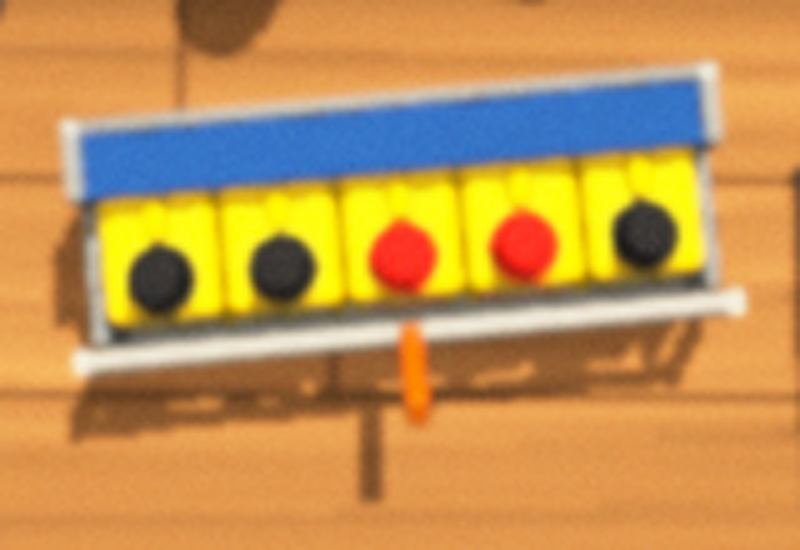

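View pics/t2.png

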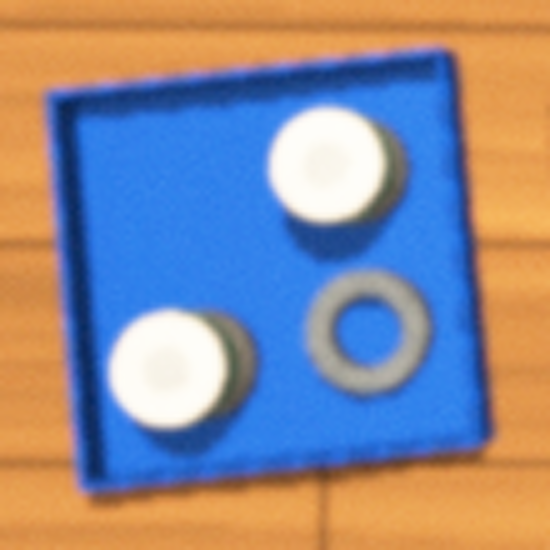

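View pics/t3.png

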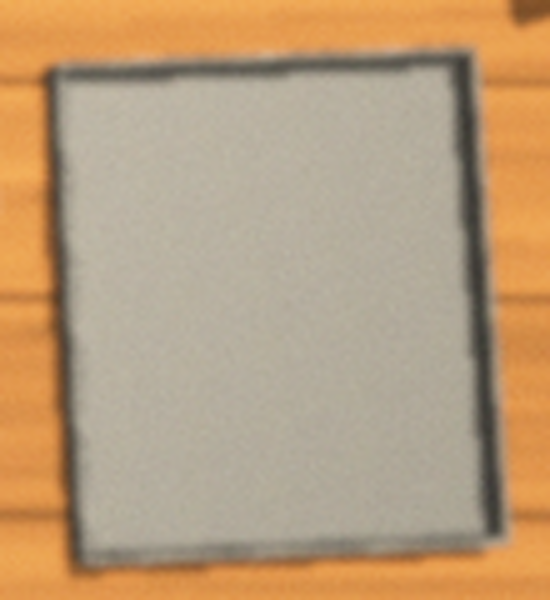

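```bash
python3 - <<'E'
from h import *
c=cam("top")
print("t",env.sense()["t"])
def r(o,L,z):
    P=np.array([p2w(c,o[0]+u/5,o[1]+v/5,z) for u,v in L]); print(np.round(P,4).tolist()); return P
print("caps"); P=r((230,200),[(160,276),(282,266),(402,255),(524,244),(644,233)],.19)
d=P[0]-P[4]; print("yaw",np.arctan2(-d[0],d[1]), np.linalg.norm(np.diff(P,axis=0),axis=1))
print("keeper top ends"); r((230,200),[(84,130),(700,80),(85,198),(706,147)],.186)
print("bar ends"); r((230,200),[(80,361),(740,302)],.12)
print("tab tip"); r((230,200),[(412,335),(420,415)],.14)
print("tray"); P=r((380,220),[(52,68),(478,50),(505,540),(80,565)],.03);print(P.mean(0))
print("bin"); P=r((130,230),[(48,92),(452,50),(492,440),(85,490)],.045);print(P.mean(0))
print("filters"); r((130,230),[(327,165),(168,368)],.085)
print("tape"); r((130,230),[(368,332)],.029)
c=cam("scene")
save(c,"s1.png",(250,180,410,300),5)
save(c,"s2.png",(400,200,510,300),6)
E
```

```text
t 0.25
caps
[[0.5591, 0.123, 0.19], [0.5642, 0.0631, 0.19], [0.5698, 0.004, 0.19], [0.5754, -0.0562, 0.19], [0.5811, -0.1156, 0.19]]
yaw 0.09164660140492084 [0.0601479  0.05935279 0.06048235 0.05964594]
keeper top ends
[[0.6317, 0.1618, 0.186], [0.6579, -0.1444, 0.186], [0.5979, 0.1608, 0.186], [0.6244, -0.1471, 0.186]]
bar ends
[[0.5188, 0.1705, 0.12], [0.5502, -0.1725, 0.12]]
tab tip
[[0.532, -0.0014, 0.14], [0.4912, -0.0056, 0.14]]
tray
[[0.6296, -0.2204, 0.03], [0.6406, -0.4608, 0.03], [0.3679, -0.4691, 0.03], [0.3543, -0.233, 0.03]]
[ 0.49808967 -0.34583366  0.03      ]
bin
[[0.5849, 0.4719, 0.045], [0.6088, 0.2515, 0.045], [0.396, 0.226, 0.045], [0.3691, 0.4452, 0.045]]
[0.48970616 0.34863336 0.045     ]
filters
[[0.5437, 0.3096, 0.085], [0.4364, 0.3908, 0.085]]
tape
[[0.4539, 0.2977, 0.029]]
```

View pics/s1.png

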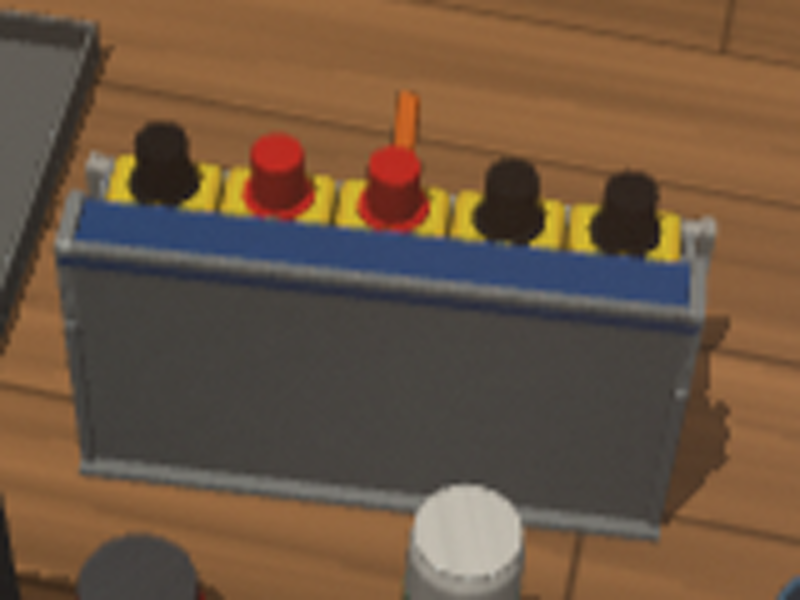

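View pics/s2.png

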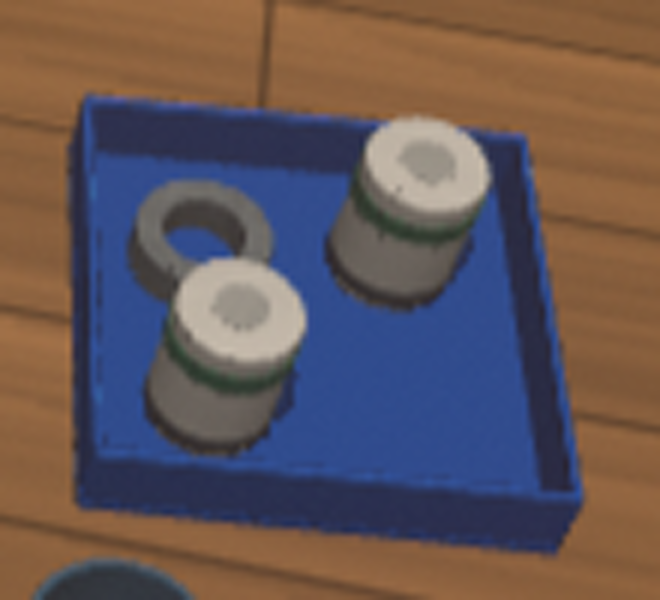

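Request:
{"name": "carry_out", "arguments": {
  "plan": [
    {"delta_pos":[0,0,-0.03],"rotation":[0,0,0.08],"gripper":0.085},
    {"delta_pos":[0,0,-0.04],"rotation":[0,0,0.08],"gripper":0.085},
    {"delta_pos":[0,0,-0.04],"rotation":[0,0,0.082],"gripper":0.085},
    {"delta_pos":[0,0,-0.04],"rotation":[0,0,0],"gripper":0.085},
    {"delta_pos":[-0.02,-0.012,0],"rotation":[0,0,0],"gripper":0.085},
    {"delta_pos":[-0.04,-0.025,0],"rotation":[0,0,0],"gripper":0.085},
    {"delta_pos":[-0.04,-0.025,0],"rotation":[0,0,0],"gripper":0.085},
    {"delta_pos":[-0.04,-0.025,0],"rotation":[0,0,0],"gripper":0.085},
    {"delta_pos":[-0.04,-0.025,0],"rotation":[0,0,0],"gripper":0.085},
    {"delta_pos":[-0.04,-0.025,0],"rotation":[0,0,0],"gripper":0.085},
    {"delta_pos":[-0.04,-0.025,0],"rotation":[0,0,0],"gripper":0.085},
    {"delta_pos":[-0.04,-0.025,0],"rotation":[0,0,0],"gripper":0.085},
    {"delta_pos":[-0.04,-0.025,0],"rotation":[0,0,0],"gripper":0.085},
    {"delta_pos":[-0.04,-0.025,0],"rotation":[0,0,0],"gripper":0.085},
    {"delta_pos":[-0.04,-0.025,0],"rotation":[0,0,0],"gripper":0.085},
    {"delta_pos":[-0.04,-0.025,0],"rotation":[0,0,0],"gripper":0.085},
    {"delta_pos":[-0.04,-0.025,0],"rotation":[0,0,0],"gripper":0.085},
    {"delta_pos":[-0.04,-0.025,0],"rotation":[0,0,0],"gripper":0.085},
    {"delta_pos":[-0.02,-0.015,0],"rotation":[0,0,0],"gripper":0.085},
    {"delta_pos":[0,0,0],"rotation":[0,0,0],"gripper":0.085}
  ]
}}

```text
t: 2.3
eef_pos: [0.5048, 0.0018, 0.381]
tcp_rot: [[0.096, -0.995, -0.0], [-0.995, -0.096, 0.001], [-0.001, 0.0, -1.0]]
ft_force: [0.5, -0.1, -0.6]
grip_width: 0.085
```

```bash
python3 - <<'E'
from h import *
s=env.sense(); print(s["t"],s["eef_pos"],np.round(s["tcp_rot"],3).tolist(),np.round(s["qpos"],3))
c=cam("wrist"); save(c,"w1.png")
save(c,"w1z.png",(120,80,520,330),2)
E
```

```text
2.3 [0.50479378 0.00175008 0.38099322] [[0.096, -0.995, -0.0], [-0.995, -0.096, 0.001], [-0.001, 0.0, -1.0]] [-1.360e-01 -1.280e-01  1.696e+00  1.000e-03  1.574e+00  1.339e+00]
```

View pics/w1.png

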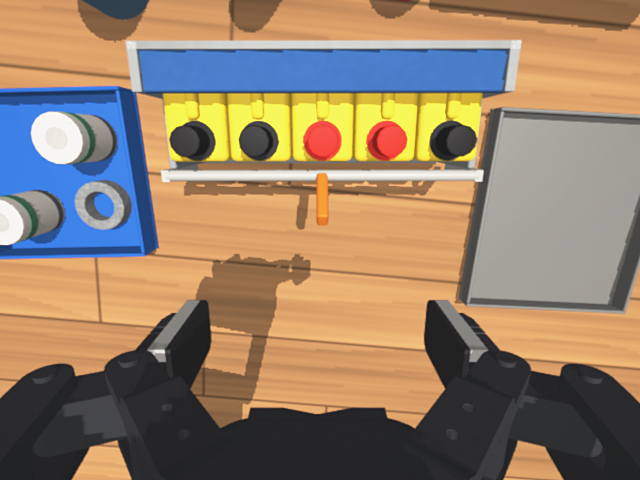

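View pics/w1z.png

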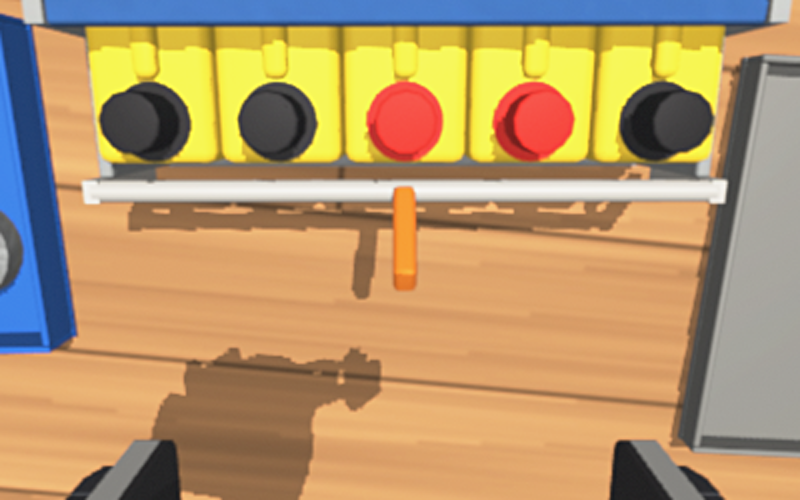

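```bash
python3 - <<'E'
from h import *
c=cam("wrist")
def r(L,z):
    P=np.array([p2w(c,120+u/2,80+v/2,z) for u,v in L]); print(np.round(P,4).tolist()); return P
P=r([(131,121),(270,121),(405,121),(541,122),(681,122)],.19)
d=P[0]-P[4]; yaw=np.arctan2(-d[0],d[1]); print("yaw",yaw,np.linalg.norm(np.diff(P,axis=0),axis=1))
ex=np.array([np.cos(yaw),np.sin(yaw),0]);ey=np.array([-ex[1],ex[0],0])
B=r([(85,191),(725,191)],.12)
T=r([(404,283)],.155); print("tiptop")
m=P[2]
for n,Q in [("cap",P),("bar",B),("tab",T)]: print(n,np.round((Q-m)@ex,4),np.round((Q-m)@ey,4))
# feet of bottles z=.156 edges
F=r([(405,162)],.156); print((F-m)@ex)
K_=r([(405,24)],.186);print("keeper front top",(K_-m)@ex)
E
```

```text
[[0.5606, 0.1221, 0.19], [0.5664, 0.0608, 0.19], [0.572, 0.0014, 0.19], [0.5773, -0.0586, 0.19], [0.5831, -0.1203, 0.19]]
yaw 0.09279061423009129 [0.06150282 0.05974215 0.060219   0.06199643]
[[0.5181, 0.1716, 0.12], [0.5513, -0.1784, 0.12]]
[[0.491, -0.0066, 0.155]]
tiptop
cap [-0.0002 -0.0001  0.     -0.0003 -0.0002] [ 0.1212  0.0597  0.     -0.0602 -0.1222]
bar [-0.0379 -0.0373] [ 0.1745 -0.1771]
tab [-0.0814] [-0.0005]
[[0.5523, -0.0011, 0.156]]
[-0.01982893]
[[0.6122, 0.0053, 0.186]]
keeper front top [0.04041146]
```

Request:
{"name": "carry_out", "arguments": {
  "plan": [
    {"delta_pos":[0.007,-0.002,0.02],"rotation":[0,0,0.003],"gripper":0.05},
    {"delta_pos":[0,0,0.04],"rotation":[0,0,0],"gripper":0.05},
    {"delta_pos":[0,0,0.04],"rotation":[0,0,0],"gripper":0.05},
    {"delta_pos":[0,0,0.04],"rotation":[0,0,0],"gripper":0.05},
    {"delta_pos":[0,0,0.04],"rotation":[0,0,0],"gripper":0.05},
    {"delta_pos":[0,0,0.03],"rotation":[0,0,0],"gripper":0.05},
    {"delta_pos":[0,0,0.02],"rotation":[0,0,0],"gripper":0.05},
    {"delta_pos":[0,0,0],"rotation":[0,0,0],"gripper":0.05},
    {"delta_pos":[0,0,0],"rotation":[0,0,0],"gripper":0.05}
  ]
}}

```text
t: 3.3
eef_pos: [0.5065, -0.009, 0.1517]
tcp_rot: [[0.086, -0.996, -0.0], [-0.996, -0.086, -0.0], [0.0, 0.0, -1.0]]
ft_force: [0.8, 0.4, -0.1]
grip_width: 0.0499
```

```bash
python3 - <<'E'
from h import *
c=cam("wrist"); save(c,"w2.png")
E
```

```text
(no output)
```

View pics/w2.png

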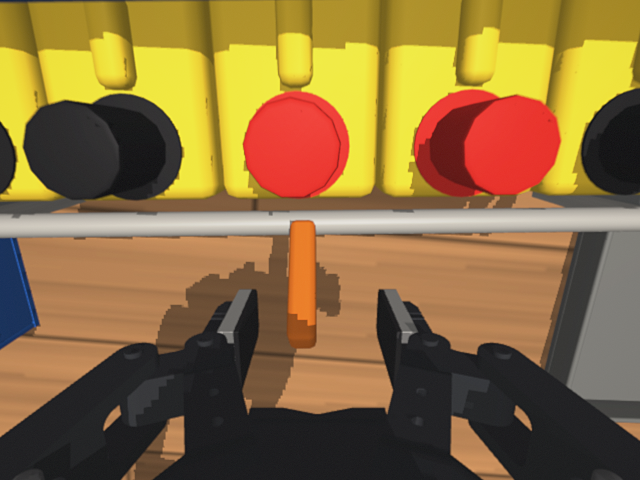

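Request:
{"name": "carry_out", "arguments": {
  "plan": [
    {"delta_pos":[-0.004,-0.001,0.012],"rotation":[0,0,-0.007],"gripper":0.05},
    {"delta_pos":[0,0,0.012],"rotation":[0,0,0],"gripper":0.05},
    {"delta_pos":[0,0,0],"rotation":[0,0,0],"gripper":0.03},
    {"delta_pos":[0,0,0],"rotation":[0,0,0],"gripper":0.0},
    {"delta_pos":[0,0,0],"rotation":[0,0,0],"gripper":0.0},
    {"delta_pos":[0,0,0],"rotation":[0,0,0],"gripper":0.0},
    {"delta_pos":[0,0,0],"rotation":[0,0,0],"gripper":0.0},
    {"delta_pos":[0,0,0],"rotation":[0,0,0],"gripper":0.0}
  ]
}}

```text
t: 4.15
eef_pos: [0.507, -0.0023, 0.1273]
tcp_rot: [[0.095, -0.996, -0.001], [-0.996, -0.095, 0.003], [-0.003, 0.0, -1.0]]
ft_force: [-1.0, 5.4, -0.5]
grip_width: 0.0111
```

```bash
python3 - <<'E'
from h import *
s=env.sense();print(s["eef_pos"],s["ft_force"])
c=cam("wrist"); save(c,"w3.png")
a=np.linspace(.227,1.34,13);P=np.c_[-.12*np.sin(a),.12*np.cos(a)]
print(np.round(np.diff(P,axis=0),4).tolist())
E
```

```text
[ 0.50695338 -0.00233975  0.12727484] [-1.03333907  5.37319423 -0.54523746]
[[-0.0107, -0.003], [-0.0104, -0.004], [-0.01, -0.0049], [-0.0095, -0.0058], [-0.0089, -0.0067], [-0.0082, -0.0075], [-0.0075, -0.0082], [-0.0067, -0.0089], [-0.0059, -0.0095], [-0.005, -0.01], [-0.004, -0.0104], [-0.003, -0.0107]]
```

View pics/w3.png

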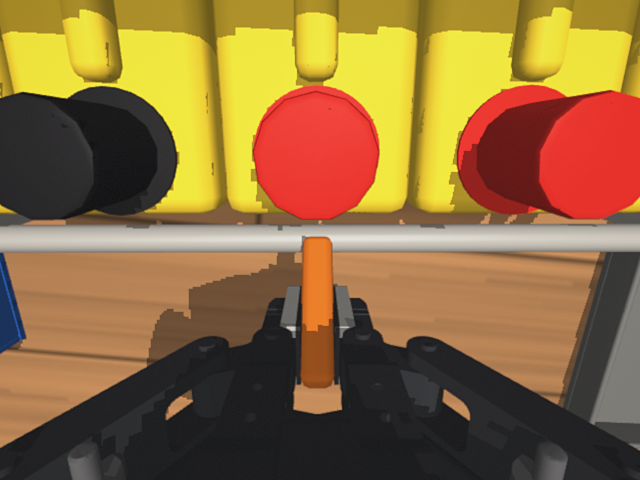

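Request:
{"name": "carry_out", "arguments": {
  "plan": [
    {"delta_pos":[-0.003,0,0],"rotation":[0,0,0],"gripper":0.0},
    {"delta_pos":[0,0.0107,0.003],"rotation":[0,0,0],"gripper":0.0},
    {"delta_pos":[0,0.0104,0.004],"rotation":[0,0,0],"gripper":0.0},
    {"delta_pos":[0,0.01,0.0049],"rotation":[0,0,0],"gripper":0.0},
    {"delta_pos":[0,0.0095,0.0058],"rotation":[0,0,0],"gripper":0.0},
    {"delta_pos":[0,0.0089,0.0067],"rotation":[0,0,0],"gripper":0.0},
    {"delta_pos":[0,0.0082,0.0075],"rotation":[0,0,0],"gripper":0.0},
    {"delta_pos":[0,0.0075,0.0082],"rotation":[0,0,0],"gripper":0.0},
    {"delta_pos":[0,0.0067,0.0089],"rotation":[0,0,0],"gripper":0.0},
    {"delta_pos":[0,0.0059,0.0095],"rotation":[0,0,0],"gripper":0.0}
  ]
}}

```text
t: 5.2
eef_pos: [0.4329, -0.0096, 0.0716]
tcp_rot: [[0.095, -0.995, 0.008], [-0.995, -0.095, -0.003], [0.004, -0.007, -1.0]]
ft_force: [-1.4, -2.0, 8.4]
grip_width: 0.0112
```

```bash
python3 - <<'E'
from h import *
s=env.sense();print(s["t"],s["eef_pos"],s["ft_force"],s["grip_width"])
c=cam("wrist"); save(c,"w4.png")
E
```

```text
5.2 [ 0.43290393 -0.00957834  0.07164288] [-1.39501609 -2.04684683  8.35228974] 0.011224544490827259
```

View pics/w4.png

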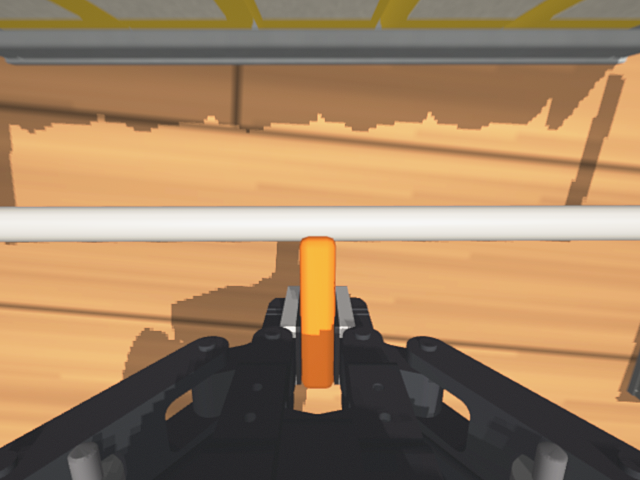

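Request:
{"name": "carry_out", "arguments": {
  "plan": [
    {"delta_pos":[0,0.005,0.01],"rotation":[0,0,0],"gripper":0.0},
    {"delta_pos":[0,0.004,0.0104],"rotation":[0,0,0],"gripper":0.0},
    {"delta_pos":[0,0.003,0.0107],"rotation":[0,0,0],"gripper":0.0},
    {"delta_pos":[0,0.001,0.005],"rotation":[0,0,0],"gripper":0.0},
    {"delta_pos":[0,0,0],"rotation":[0,0,0],"gripper":0.0},
    {"delta_pos":[0,0,0],"rotation":[0,0,0],"gripper":0.0}
  ]
}}

```text
t: 5.85
eef_pos: [0.4187, -0.0109, 0.0346]
tcp_rot: [[0.095, -0.995, 0.003], [-0.995, -0.095, -0.003], [0.003, -0.003, -1.0]]
ft_force: [-2.7, -4.7, 7.2]
grip_width: 0.0111
```

Request:
{"name": "carry_out", "arguments": {
  "plan": [
    {"delta_pos":[0,0,0],"rotation":[0,0,0],"gripper":0.04},
    {"delta_pos":[0,0,0],"rotation":[0,0,0],"gripper":0.05},
    {"delta_pos":[0,0,0],"rotation":[0,0,0],"gripper":0.05},
    {"delta_pos":[0,0,-0.02],"rotation":[0,0,0],"gripper":0.05},
    {"delta_pos":[0,0,-0.04],"rotation":[0,0,0],"gripper":0.05},
    {"delta_pos":[0,0,-0.05],"rotation":[0,0,0],"gripper":0.05},
    {"delta_pos":[0,0,-0.05],"rotation":[0,0,0],"gripper":0.05},
    {"delta_pos":[0,0,-0.05],"rotation":[0,0,0],"gripper":0.05},
    {"delta_pos":[0,0,-0.03],"rotation":[0,0,0],"gripper":0.05},
    {"delta_pos":[0,0,0],"rotation":[0,0,0],"gripper":0.05},
    {"delta_pos":[0,0,0],"rotation":[0,0,0],"gripper":0.05}
  ]
}}

```text
t: 6.95
eef_pos: [0.4167, -0.0093, 0.273]
tcp_rot: [[0.095, -0.995, 0.001], [-0.995, -0.095, -0.0], [0.0, -0.001, -1.0]]
ft_force: [0.4, -0.4, -0.5]
grip_width: 0.0503
```

```bash
python3 - <<'E'
from h import *
s=env.sense();print(s["t"],s["eef_pos"],s["ft_force"],s["grip_width"])
c=cam("wrist"); save(c,"w5.png")
c=cam("scene"); save(c,"s5.png",(250,160,410,300),5)
m=np.array([.572,.0014,0]);ex=np.array([.9957,.0927,0]);ey=np.array([-.0927,.9957,0])
print(w2p(cam("wrist"),m+ex*(-.0376-.116)+[0,0,.059]))
for y in(.175,-.175):print(w2p(cam("wrist"),m+ex*(-.0376-.080)+ey*y+[0,0,.0708]))
E
```

```text
6.95 [ 0.41665903 -0.00930319  0.27296518] [ 0.3623367  -0.36025459 -0.48870878] 0.05027195932671384
[321.05104646 207.22152644]
[132.90451755 170.60611675]
[510.0060852  171.66961858]
```

View pics/w5.png

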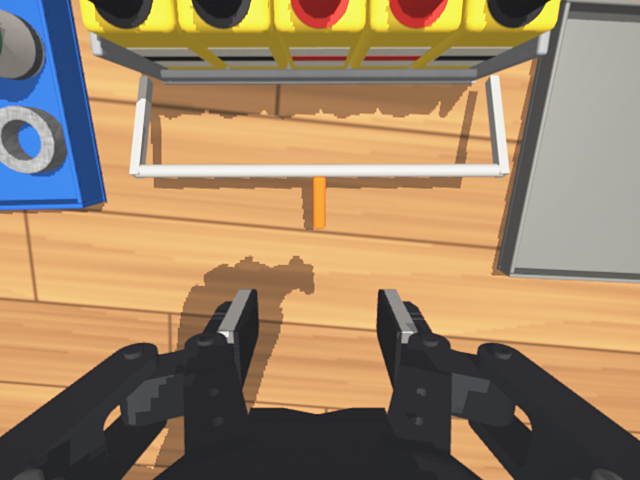

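View pics/s5.png

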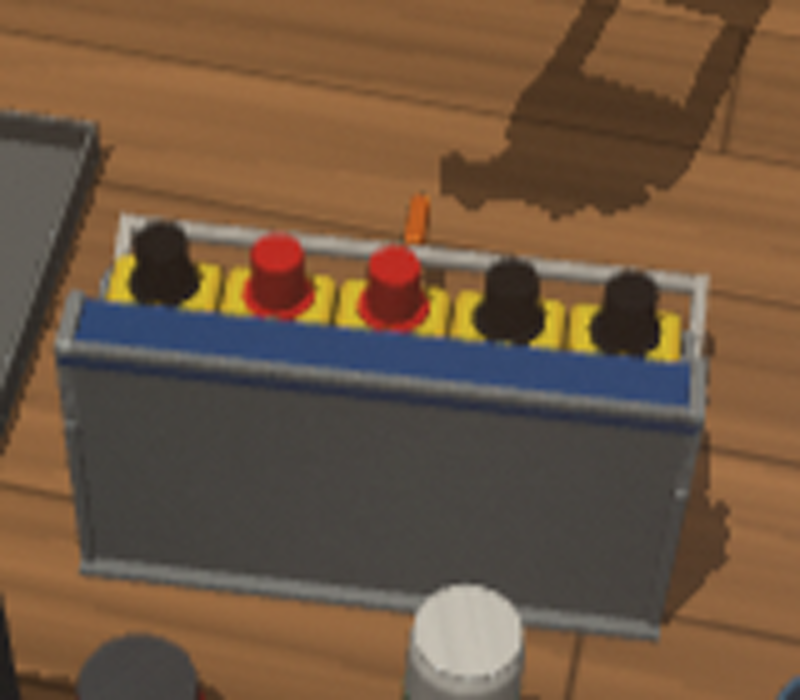

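Request:
{"name": "carry_out", "arguments": {
  "plan": [
    {"delta_pos":[0.004,-0.0256,0],"rotation":[0,0,0],"gripper":0.046},
    {"delta_pos":[0,-0.04,0],"rotation":[0,0,0],"gripper":0.046},
    {"delta_pos":[0,-0.04,0],"rotation":[0,0,0],"gripper":0.046},
    {"delta_pos":[0,-0.03,0.02],"rotation":[0,0,0],"gripper":0.046},
    {"delta_pos":[0,-0.02,0.03],"rotation":[0,0,0],"gripper":0.046},
    {"delta_pos":[0,0,0],"rotation":[0,0,0],"gripper":0.046},
    {"delta_pos":[0,0,0],"rotation":[0,0,0],"gripper":0.046},
    {"delta_pos":[0,0,0],"rotation":[0,0,0],"gripper":0.046}
  ]
}}

```text
t: 8.0
eef_pos: [0.5715, 0.0012, 0.2235]
tcp_rot: [[0.095, -0.996, 0.0], [-0.996, -0.095, -0.0], [0.0, -0.0, -1.0]]
ft_force: [0.2, 0.0, 0.4]
grip_width: 0.0461
```

```bash
python3 - <<'E'
from h import *
s=env.sense();print(s["t"],s["eef_pos"],s["ft_force"],s["grip_width"])
c=cam("wrist"); save(c,"w6.png")
E
```

```text
8.0 [0.5715075  0.00122891 0.22348119] [0.23663594 0.04098933 0.35585996] 0.04608203574834104
```

View pics/w6.png

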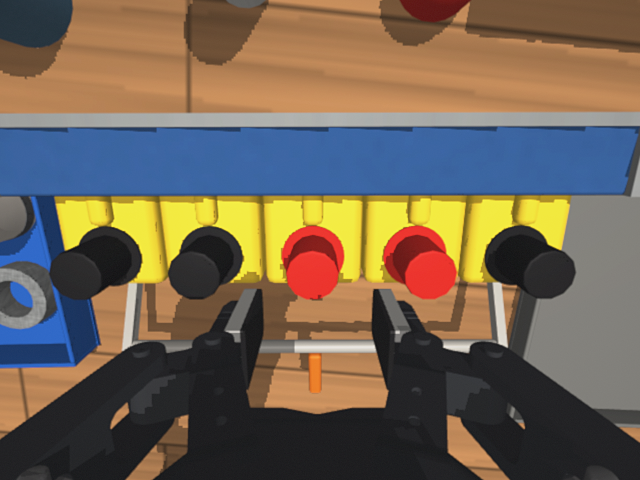

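Request:
{"name": "carry_out", "arguments": {
  "plan": [
    {"delta_pos":[-0.0015,0,0.02],"rotation":[0,0,0],"gripper":0.046},
    {"delta_pos":[0,0,0.02],"rotation":[0,0,0],"gripper":0.046},
    {"delta_pos":[0,0,0.02],"rotation":[0,0,0],"gripper":0.046},
    {"delta_pos":[0,0,0],"rotation":[0,0,0],"gripper":0.046},
    {"delta_pos":[0,0,0],"rotation":[0,0,0],"gripper":0.03},
    {"delta_pos":[0,0,0],"rotation":[0,0,0],"gripper":0.0},
    {"delta_pos":[0,0,0],"rotation":[0,0,0],"gripper":0.0},
    {"delta_pos":[0,0,0],"rotation":[0,0,0],"gripper":0.0},
    {"delta_pos":[0,0,0],"rotation":[0,0,0],"gripper":0.0}
  ]
}}

```text
t: 8.95
eef_pos: [0.5726, 0.0029, 0.1649]
tcp_rot: [[0.095, -0.995, 0.002], [-0.996, -0.095, -0.0], [0.0, -0.002, -1.0]]
ft_force: [-3.1, 0.5, 5.9]
grip_width: 0.0261
```

```bash
python3 - <<'E'
from h import *
s=env.sense();print(s["t"],s["eef_pos"],s["ft_force"],s["grip_width"])
# pivot rel to TCP in (forward f = toward robot, up u): fence edge: bottle front 20 fwd of cap axis + gap g; z .030
g=0.0005
for n in (10,):
  th=0.42/n
  f0,u0=-(.020+g),.163-.030   # TCP rel pivot: f negative (behind), u up
  print(f0,u0)
  for k in range(n+1):
    a=k*th; f=f0*np.cos(a)+u0*np.sin(a); u=-f0*np.sin(a)+u0*np.cos(a); print(k,round(f,4),round(u,4))
# per step delta in tool frame (tool y=fwd, z=down) chord, expressed in tool axes before step
  f=f0*np.cos(th)+u0*np.sin(th); u=-f0*np.sin(th)+u0*np.cos(th)
  print("step tool y,z",f-f0,-(u-u0))
E
```

```text
8.95 [0.57257909 0.00288649 0.16491335] [-3.09304382  0.47058445  5.92914727] 0.026149484788230544
-0.0205 0.133
0 -0.0205 0.133
1 -0.0149 0.1337
2 -0.0093 0.1343
3 -0.0036 0.1345
4 0.002 0.1346
5 0.0077 0.1344
6 0.0133 0.1339
7 0.0189 0.1332
8 0.0245 0.1323
9 0.03 0.1312
10 0.0355 0.1298
step tool y,z 0.005602436203092642 -0.0007434581312935895
```

Request:
{"name": "carry_out", "arguments": {
  "plan": [
    {"delta_pos":[0,0.0056,-0.0008],"rotation":[0.042,0,0],"gripper":0.0},
    {"delta_pos":[0,0.0056,-0.0008],"rotation":[0.042,0,0],"gripper":0.0},
    {"delta_pos":[0,0.0056,-0.0008],"rotation":[0.042,0,0],"gripper":0.0},
    {"delta_pos":[0,0.0056,-0.0008],"rotation":[0.042,0,0],"gripper":0.0},
    {"delta_pos":[0,0.0056,-0.0008],"rotation":[0.042,0,0],"gripper":0.0},
    {"delta_pos":[0,0,0],"rotation":[0,0,0],"gripper":0.0}
  ]
}}

```text
t: 9.55
eef_pos: [0.5435, -0.0001, 0.1654]
tcp_rot: [[0.094, -0.973, 0.21], [-0.996, -0.092, 0.019], [0.001, -0.211, -0.977]]
ft_force: [0.9, 0.2, 1.7]
grip_width: 0.026
```

```bash
python3 - <<'E'
from h import *
s=env.sense();print(s["t"],s["eef_pos"],s["ft_force"],s["wrist_torque"],s["grip_width"])
c=cam("scene"); save(c,"s7.png",(250,160,410,300),5)
save(cam("wrist"),"w7.png")
E
```

```text
9.55 [ 5.43470275e-01 -5.56760942e-05  1.65386905e-01] [0.92307009 0.17446518 1.72262259] [0.05346295 0.08465456 0.05209552] 0.025990270784167078
```

View pics/s7.png

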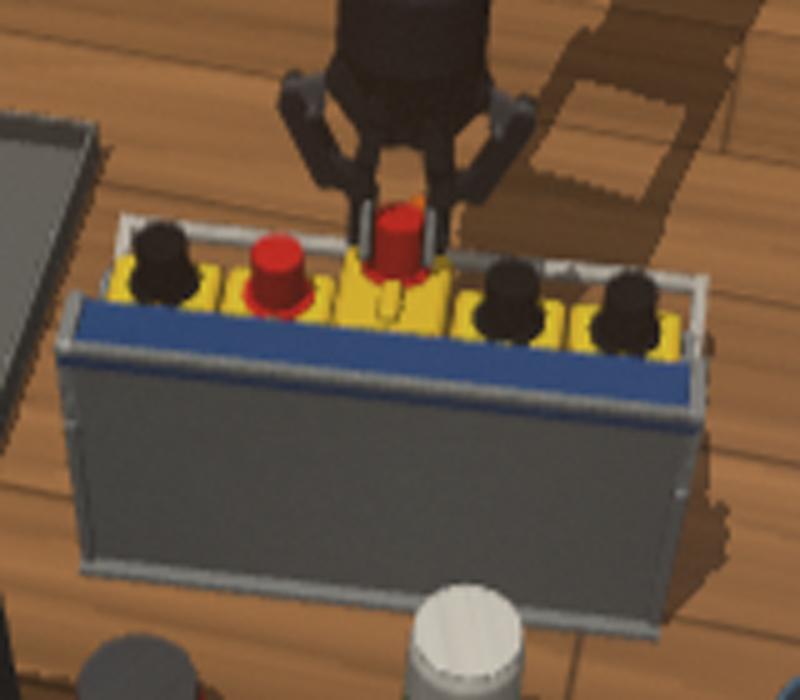

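View pics/w7.png

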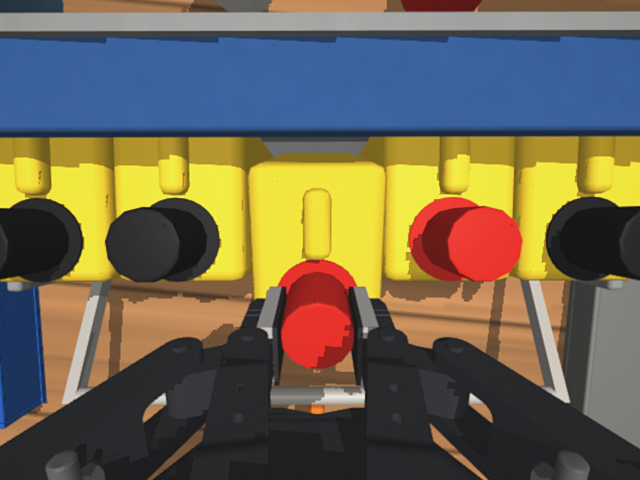

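Request:
{"name": "carry_out", "arguments": {
  "plan": [
    {"delta_pos":[0,0.0056,-0.0008],"rotation":[0.042,0,0],"gripper":0.0},
    {"delta_pos":[0,0.0056,-0.0008],"rotation":[0.042,0,0],"gripper":0.0},
    {"delta_pos":[0,0.0056,-0.0008],"rotation":[0.042,0,0],"gripper":0.0},
    {"delta_pos":[0,0.0056,-0.0008],"rotation":[0.042,0,0],"gripper":0.0},
    {"delta_pos":[0,0.0056,-0.0008],"rotation":[0.042,0,0],"gripper":0.0},
    {"delta_pos":[0,0,0],"rotation":[0,0,0],"gripper":0.0},
    {"delta_pos":[0,0,-0.01],"rotation":[0,0,0],"gripper":0.0},
    {"delta_pos":[0,0,-0.015],"rotation":[0,0,0],"gripper":0.0},
    {"delta_pos":[0,0,-0.015],"rotation":[0,0,0],"gripper":0.0},
    {"delta_pos":[0,0,0],"rotation":[0,0,0],"gripper":0.0}
  ]
}}

```text
t: 10.65
eef_pos: [0.5002, -0.0042, 0.1985]
tcp_rot: [[0.095, -0.909, 0.407], [-0.995, -0.087, 0.038], [0.001, -0.408, -0.913]]
ft_force: [1.5, -0.7, -3.5]
grip_width: 0.0266
```

```bash
python3 - <<'E'
from h import *
s=env.sense();print(s["t"],s["eef_pos"],s["ft_force"],s["wrist_torque"],s["grip_width"],s["qpos"])
c=cam("scene"); save(c,"s8.png",(250,140,410,300),5)
E
```

```text
10.65 [ 0.50018893 -0.00417661  0.19849697] [ 1.45823662 -0.71939117 -3.51265396] [-0.12199625  0.59223262 -0.01349944] 0.026648781466170675 [-0.22880349 -0.29113322  2.22071007  0.17803925  0.81871715  1.15052267]
```

View pics/s8.png

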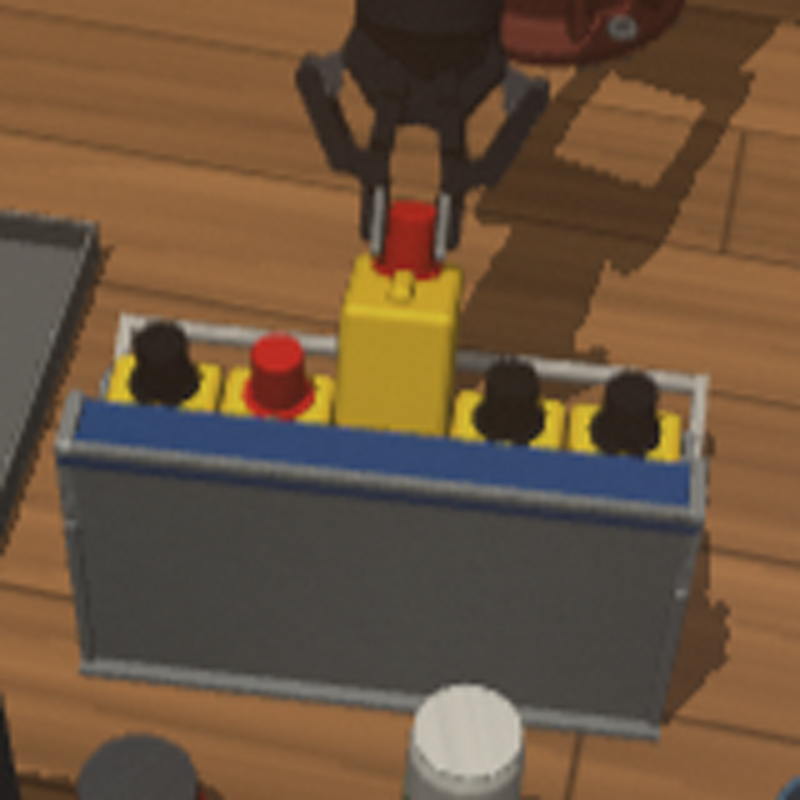

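Request:
{"name": "carry_out", "arguments": {
  "plan": [
    {"delta_pos":[0,0,-0.02],"rotation":[0,0,0],"gripper":0.0},
    {"delta_pos":[0,0,-0.025],"rotation":[0,0,0],"gripper":0.0},
    {"delta_pos":[0,0,-0.025],"rotation":[0,0,0],"gripper":0.0},
    {"delta_pos":[0,0,-0.02],"rotation":[0,0,0],"gripper":0.0},
    {"delta_pos":[0,0,-0.02],"rotation":[0,0,0],"gripper":0.0},
    {"delta_pos":[0,-0.01,-0.02],"rotation":[0,0,0],"gripper":0.0},
    {"delta_pos":[0,0,0],"rotation":[-0.07,0,0],"gripper":0.0},
    {"delta_pos":[0,0,0],"rotation":[-0.07,0,0],"gripper":0.0},
    {"delta_pos":[0,0,0],"rotation":[-0.07,0,0],"gripper":0.0},
    {"delta_pos":[0,0,0],"rotation":[-0.07,0,0],"gripper":0.0},
    {"delta_pos":[0,0,0],"rotation":[-0.07,0,0],"gripper":0.0},
    {"delta_pos":[0,0,0],"rotation":[-0.07,0,0],"gripper":0.0},
    {"delta_pos":[0,0,0],"rotation":[0,0,0],"gripper":0.0},
    {"delta_pos":[0,0,0],"rotation":[0,0,0],"gripper":0.0}
  ]
}}

```text
t: 12.1
eef_pos: [0.4561, -0.008, 0.3182]
tcp_rot: [[0.095, -0.995, -0.001], [-0.995, -0.095, 0.001], [-0.001, 0.001, -1.0]]
ft_force: [0.6, 0.7, -4.2]
grip_width: 0.0265
```

```bash
python3 - <<'E'
from h import *
s=env.sense();print(s["t"],s["eef_pos"],s["ft_force"],s["wrist_torque"],s["grip_width"],s["qpos"])
c=cam("scene"); save(c,"s9.png",(210,80,410,280),4)
save(cam("top"),"t9.png",(220,200,500,350),2.8)
E
```

```text
12.1 [ 0.45609095 -0.00800931  0.31822119] [ 0.56560699  0.67782793 -4.15820804] [-0.02712409  0.11759182 -0.02734228] 0.02652292921919147 [-1.71848540e-01 -2.17213655e-01  1.88569402e+00  3.36611562e-04
  1.47429915e+00  1.30375205e+00]
```

View pics/s9.png

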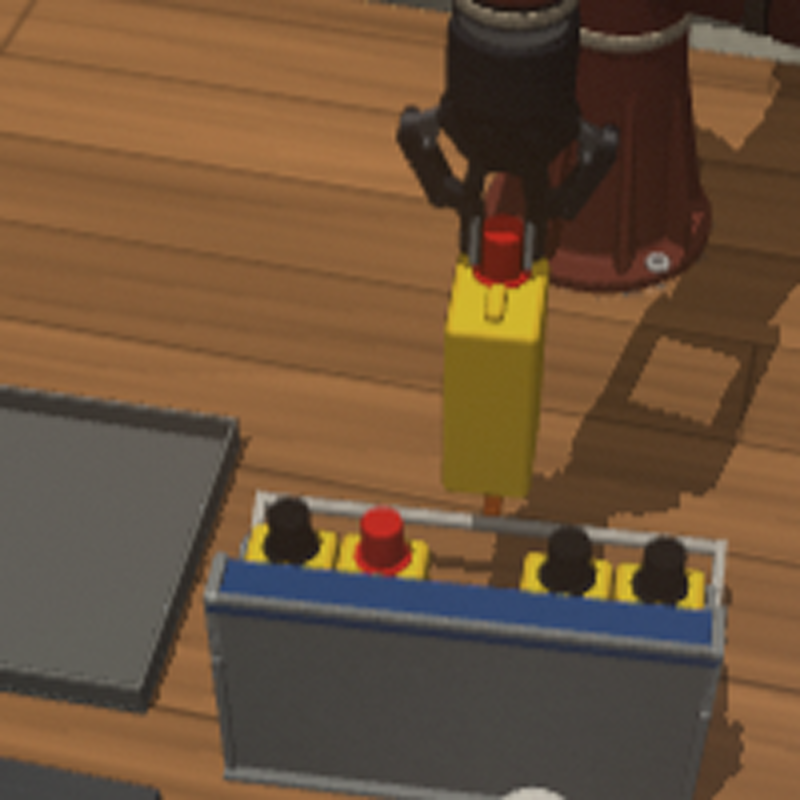

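View pics/t9.png

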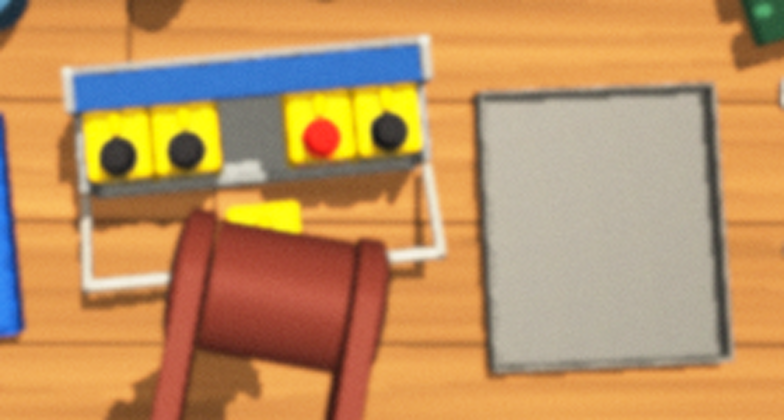

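Request:
{"name": "carry_out", "arguments": {
  "plan": [
    {"delta_pos":[0.02,0.0022,0],"rotation":[0,0,0],"gripper":0.0},
    {"delta_pos":[0.035,0.0033,0],"rotation":[0,0,0],"gripper":0.0},
    {"delta_pos":[0.035,0.0033,0],"rotation":[0,0,0],"gripper":0.0},
    {"delta_pos":[0.035,0.0033,0],"rotation":[0,0,0],"gripper":0.0},
    {"delta_pos":[0.035,0.0033,0],"rotation":[0,0,0],"gripper":0.0},
    {"delta_pos":[0.035,0.0033,0],"rotation":[0,0,0],"gripper":0.0},
    {"delta_pos":[0.035,0.0033,0],"rotation":[0,0,0],"gripper":0.0},
    {"delta_pos":[0.035,0.0033,0],"rotation":[0,0,0],"gripper":0.0},
    {"delta_pos":[0.021,0.002,0],"rotation":[0,0,0],"gripper":0.0},
    {"delta_pos":[0.002,-0.0226,0],"rotation":[0,0,0],"gripper":0.0},
    {"delta_pos":[0.003,-0.033,0],"rotation":[0,0,0],"gripper":0.0},
    {"delta_pos":[0.003,-0.033,0],"rotation":[0,0,0],"gripper":0.0},
    {"delta_pos":[0,0,0],"rotation":[0,0,0],"gripper":0.0},
    {"delta_pos":[0,0,0],"rotation":[0,0,0],"gripper":0.0}
  ]
}}

```text
t: 13.6
eef_pos: [0.5446, -0.2948, 0.3189]
tcp_rot: [[0.095, -0.995, -0.001], [-0.995, -0.095, 0.0], [-0.0, 0.001, -1.0]]
ft_force: [-0.9, 0.1, -3.8]
grip_width: 0.0263
```

```bash
python3 - <<'E'
from h import *
s=env.sense();print(s["t"],s["eef_pos"],s["ft_force"],s["grip_width"],s["qpos"])
c=cam("scene"); save(c,"s10.png",(130,60,330,260),4)
save(cam("wrist"),"w10.png")
E
```

```text
13.6 [ 0.54457563 -0.29480996  0.31885162] [-0.9447618   0.08234362 -3.79720277] 0.026272665442841427 [-6.09284742e-01  1.49363945e-01  1.52821190e+00 -3.65992793e-04
  1.46505478e+00  8.66158914e-01]
```

View pics/s10.png

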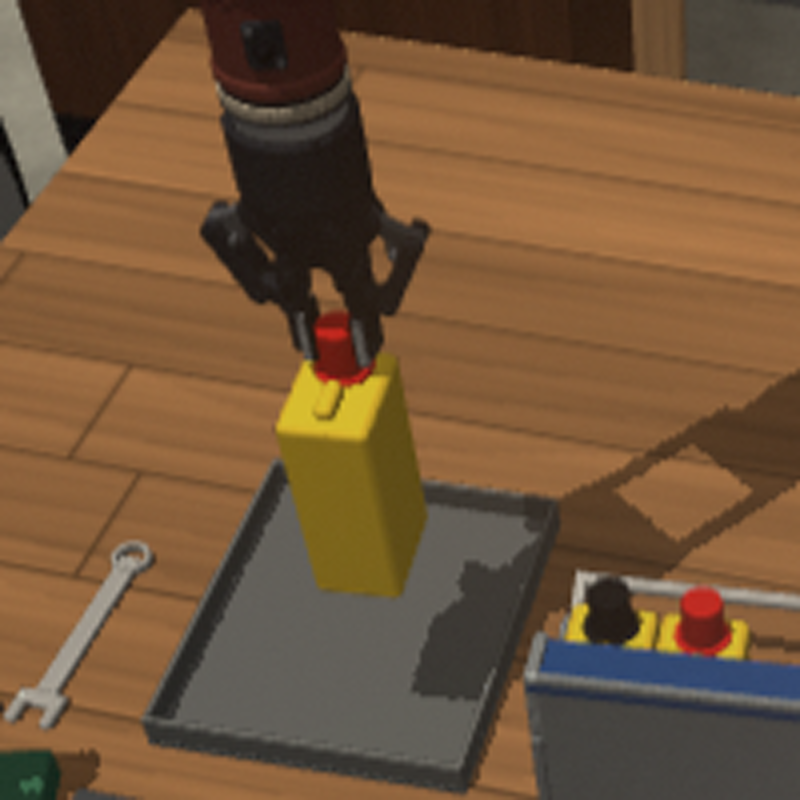

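View pics/w10.png

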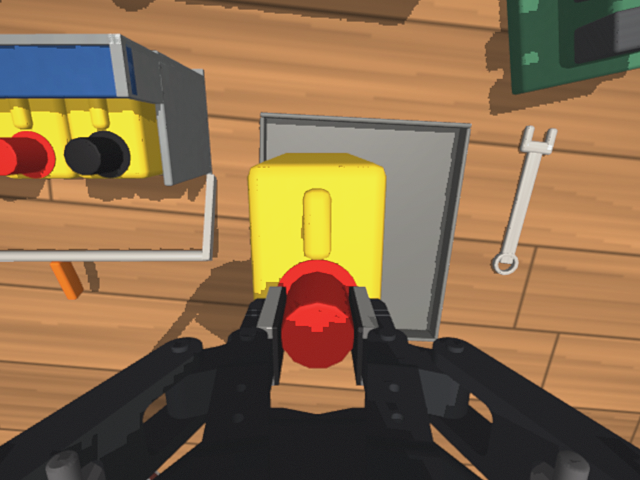

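```bash
python3 - <<'E'
from h import *
c=cam("wrist")
for p in [(263,115),(468,125),(437,338)]: print(np.round(p2w(c,*p,.03),4))
# predicted rear top and bottom edge rows of bottle if upright
s=env.sense();e=np.array(s["eef_pos"]);ex=np.array([.9955,.0949,0]);ey=np.array([-.0949,.9955,0])
for dz in(-.007,-.157):
  for y in(.03,-.03): print(dz,w2p(c,e+ex*.06+ey*y+[0,0,dz]).round())
E
```

```text
[ 0.6324 -0.2258  0.03  ]
[ 0.6437 -0.4576  0.03  ]
[ 0.3724 -0.4728  0.03  ]
-0.007 [242. 164.]
-0.007 [391. 164.]
-0.157 [279. 151.]
-0.157 [354. 151.]
```

Request:
{"name": "carry_out", "arguments": {
  "plan": [
    {"delta_pos":[0,0,0.02],"rotation":[0,0,0],"gripper":0.0},
    {"delta_pos":[0,0,0.035],"rotation":[0,0,0],"gripper":0.0},
    {"delta_pos":[0,0,0.035],"rotation":[0,0,0],"gripper":0.0},
    {"delta_pos":[0,0,0.03],"rotation":[0,0,0],"gripper":0.0},
    {"delta_pos":[0,0,0.02],"rotation":[0,0,0],"gripper":0.0},
    {"delta_pos":[0,0,0.008],"rotation":[0,0,0],"gripper":0.0},
    {"delta_pos":[0,0,0.004],"rotation":[0,0,0],"gripper":0.0},
    {"delta_pos":[0,0,0],"rotation":[0,0,0],"gripper":0.0}
  ]
}}

```text
t: 14.55
eef_pos: [0.545, -0.2955, 0.1683]
tcp_rot: [[0.094, -0.996, 0.001], [-0.996, -0.094, -0.001], [0.001, -0.001, -1.0]]
ft_force: [-0.3, 0.3, -3.2]
grip_width: 0.0261
```

Request:
{"name": "carry_out", "arguments": {
  "plan": [
    {"delta_pos":[0,0,0.002],"rotation":[0,0,0],"gripper":0.0},
    {"delta_pos":[0,0,0.002],"rotation":[0,0,0],"gripper":0.0},
    {"delta_pos":[0,0,0],"rotation":[0,0,0],"gripper":0.0},
    {"delta_pos":[0,0,0],"rotation":[0,0,0],"gripper":0.0}
  ]
}}

```text
t: 14.95
eef_pos: [0.5452, -0.2954, 0.1642]
tcp_rot: [[0.095, -0.996, 0.001], [-0.996, -0.095, -0.001], [0.001, -0.001, -1.0]]
ft_force: [-0.6, -0.8, -2.5]
grip_width: 0.0261
```

Request:
{"name": "carry_out", "arguments": {
  "plan": [
    {"delta_pos":[0,0,0.002],"rotation":[0,0,0],"gripper":0.0},
    {"delta_pos":[0,0,0.0],"rotation":[0,0,0],"gripper":0.0},
    {"delta_pos":[0,0,0],"rotation":[0,0,0],"gripper":0.0}
  ]
}}

```text
t: 15.25
eef_pos: [0.5454, -0.2956, 0.1642]
tcp_rot: [[0.095, -0.995, 0.001], [-0.995, -0.095, -0.001], [0.001, -0.001, -1.0]]
ft_force: [-3.6, 0.9, 4.7]
grip_width: 0.0264
```

Request:
{"name": "carry_out", "arguments": {
  "plan": [
    {"delta_pos":[0,0,-0.001],"rotation":[0,0,0],"gripper":0.035},
    {"delta_pos":[0,0,0],"rotation":[0,0,0],"gripper":0.046},
    {"delta_pos":[0,0,0],"rotation":[0,0,0],"gripper":0.046},
    {"delta_pos":[0,0,0],"rotation":[0,0,0],"gripper":0.046},
    {"delta_pos":[0,0,-0.01],"rotation":[0,0,0],"gripper":0.046},
    {"delta_pos":[0,0,-0.02],"rotation":[0,0,0],"gripper":0.046},
    {"delta_pos":[0,0,-0.03],"rotation":[0,0,0],"gripper":0.046},
    {"delta_pos":[0,0,-0.04],"rotation":[0,0,0],"gripper":0.046},
    {"delta_pos":[-0.0299,-0.0074,0],"rotation":[0,0,0],"gripper":0.046},
    {"delta_pos":[-0.035,-0.008,0],"rotation":[0,0,0],"gripper":0.046},
    {"delta_pos":[-0.035,-0.008,0],"rotation":[0,0,0],"gripper":0.046},
    {"delta_pos":[-0.035,-0.008,0],"rotation":[0,0,0],"gripper":0.046},
    {"delta_pos":[-0.035,-0.008,0],"rotation":[0,0,0],"gripper":0.046},
    {"delta_pos":[-0.035,-0.008,0],"rotation":[0,0,0],"gripper":0.046},
    {"delta_pos":[-0.028,-0.007,0.02],"rotation":[0,0,0],"gripper":0.046},
    {"delta_pos":[0,0,0.02],"rotation":[0,0,0],"gripper":0.046},
    {"delta_pos":[0,0,0],"rotation":[0,0,0],"gripper":0.046},
    {"delta_pos":[0,0,0],"rotation":[0,0,0],"gripper":0.046}
  ]
}}

```text
t: 17.05
eef_pos: [0.5768, -0.0582, 0.2227]
tcp_rot: [[0.095, -0.996, -0.0], [-0.996, -0.095, -0.0], [0.0, 0.0, -1.0]]
ft_force: [-0.2, -0.6, 1.0]
grip_width: 0.0456
```

```bash
python3 - <<'E'
from h import *
s=env.sense();print(s["t"],s["eef_pos"],s["ft_force"],s["grip_width"],s["qpos"])
c=cam("scene"); save(c,"s11.png",(130,100,430,280),2.6)
save(cam("wrist"),"w11.png")
E
```

```text
17.05 [ 0.57683044 -0.05820141  0.2226706 ] [-0.21971318 -0.59767039  0.95189998] 0.04559835539791396 [-2.21501811e-01  1.29362293e-01  1.73069906e+00 -1.80597398e-04
  1.28193376e+00  1.25456846e+00]
```

View pics/s11.png

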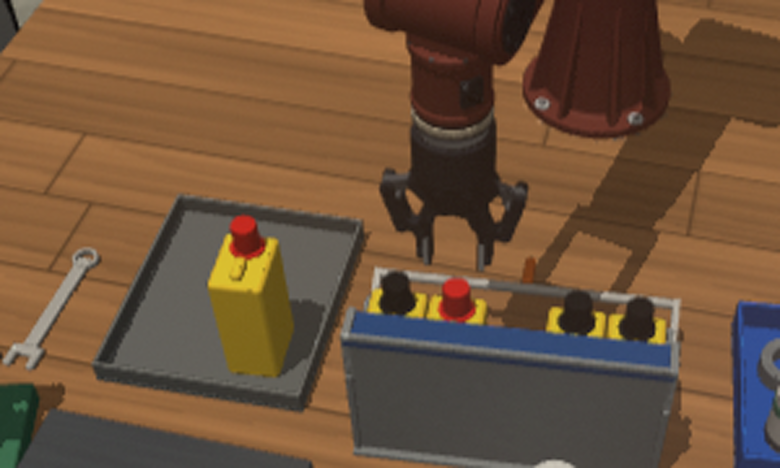

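View pics/w11.png

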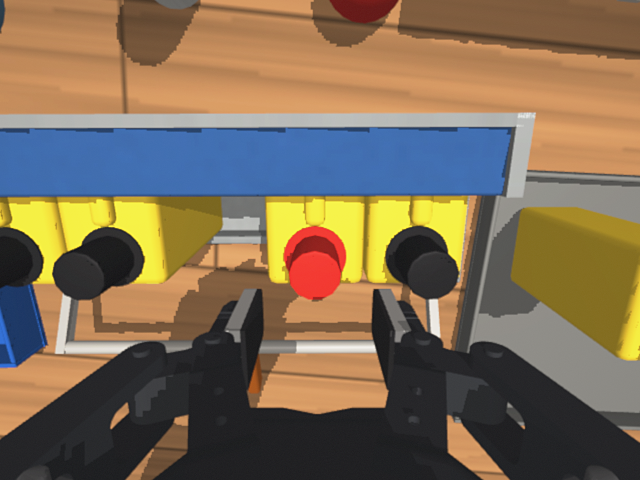

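Request:
{"name": "carry_out", "arguments": {
  "plan": [
    {"delta_pos":[-0.001,-0.0005,0.02],"rotation":[0,0,0],"gripper":0.046},
    {"delta_pos":[0,0,0.02],"rotation":[0,0,0],"gripper":0.046},
    {"delta_pos":[0,0,0.019],"rotation":[0,0,0],"gripper":0.046},
    {"delta_pos":[0,0,0],"rotation":[0,0,0],"gripper":0.046},
    {"delta_pos":[0,0,0],"rotation":[0,0,0],"gripper":0.03},
    {"delta_pos":[0,0,0],"rotation":[0,0,0],"gripper":0.0},
    {"delta_pos":[0,0,0],"rotation":[0,0,0],"gripper":0.0},
    {"delta_pos":[0,0,0],"rotation":[0,0,0],"gripper":0.0},
    {"delta_pos":[0,0,0],"rotation":[0,0,0],"gripper":0.0}
  ]
}}

```text
t: 18.05
eef_pos: [0.5781, -0.0574, 0.1652]
tcp_rot: [[0.095, -0.996, 0.002], [-0.996, -0.095, -0.001], [0.001, -0.002, -1.0]]
ft_force: [-2.4, -0.2, 6.6]
grip_width: 0.0261
```

Request:
{"name": "carry_out", "arguments": {
  "plan": [
    {"delta_pos":[0,0.0056,-0.0008],"rotation":[0.042,0,0],"gripper":0.0},
    {"delta_pos":[0,0.0056,-0.0008],"rotation":[0.042,0,0],"gripper":0.0},
    {"delta_pos":[0,0.0056,-0.0008],"rotation":[0.042,0,0],"gripper":0.0},
    {"delta_pos":[0,0.0056,-0.0008],"rotation":[0.042,0,0],"gripper":0.0},
    {"delta_pos":[0,0.0056,-0.0008],"rotation":[0.042,0,0],"gripper":0.0},
    {"delta_pos":[0,0.0056,-0.0008],"rotation":[0.042,0,0],"gripper":0.0},
    {"delta_pos":[0,0.0056,-0.0008],"rotation":[0.042,0,0],"gripper":0.0},
    {"delta_pos":[0,0.0056,-0.0008],"rotation":[0.042,0,0],"gripper":0.0},
    {"delta_pos":[0,0.0056,-0.0008],"rotation":[0.042,0,0],"gripper":0.0},
    {"delta_pos":[0,0.0056,-0.0008],"rotation":[0.042,0,0],"gripper":0.0},
    {"delta_pos":[0,0,0],"rotation":[0,0,0],"gripper":0.0},
    {"delta_pos":[0,0,-0.01],"rotation":[0,0,0],"gripper":0.0},
    {"delta_pos":[0,0,-0.015],"rotation":[0,0,0],"gripper":0.0},
    {"delta_pos":[0,0,-0.015],"rotation":[0,0,0],"gripper":0.0},
    {"delta_pos":[0,0,0],"rotation":[0,0,0],"gripper":0.0}
  ]
}}

```text
t: 19.55
eef_pos: [0.5056, -0.0641, 0.1991]
tcp_rot: [[0.095, -0.909, 0.407], [-0.995, -0.088, 0.038], [0.001, -0.408, -0.913]]
ft_force: [1.0, -0.1, -4.5]
grip_width: 0.0265
```

```bash
python3 - <<'E'
from h import *
s=env.sense();print(s["t"],s["eef_pos"],s["ft_force"],s["wrist_torque"],s["grip_width"],s["qpos"])
c=cam("scene"); save(c,"s12.png",(250,140,410,300),5)
E
```

```text
19.55 [ 0.50561299 -0.06409247  0.19910911] [ 1.00051852 -0.07383971 -4.53219589] [-0.10416069  0.607337   -0.03093388] 0.026530858285639974 [-0.37630662 -0.2580623   2.19458162  0.25020604  0.84112018  0.96569461]
```

View pics/s12.png

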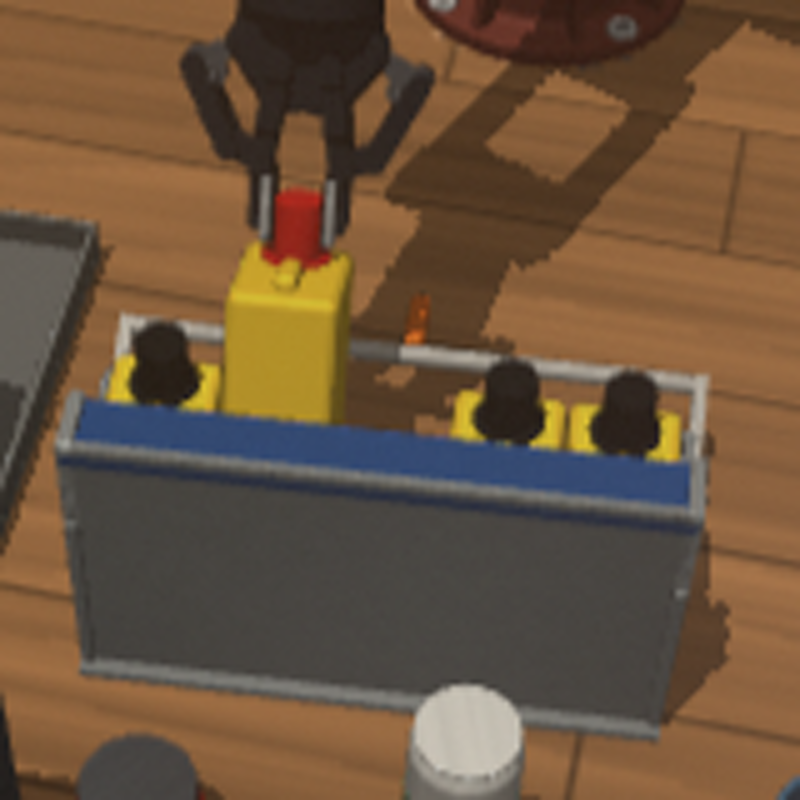

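Request:
{"name": "carry_out", "arguments": {
  "plan": [
    {"delta_pos":[0,0,-0.02],"rotation":[0,0,0],"gripper":0.0},
    {"delta_pos":[0,0,-0.025],"rotation":[0,0,0],"gripper":0.0},
    {"delta_pos":[0,0,-0.025],"rotation":[0,0,0],"gripper":0.0},
    {"delta_pos":[0,0,-0.02],"rotation":[0,0,0],"gripper":0.0},
    {"delta_pos":[0,0,-0.02],"rotation":[0,0,0],"gripper":0.0},
    {"delta_pos":[0,-0.01,-0.02],"rotation":[0,0,0],"gripper":0.0},
    {"delta_pos":[0,0,0],"rotation":[-0.07,0,0],"gripper":0.0},
    {"delta_pos":[0,0,0],"rotation":[-0.07,0,0],"gripper":0.0},
    {"delta_pos":[0,0,0],"rotation":[-0.07,0,0],"gripper":0.0},
    {"delta_pos":[0,0,0],"rotation":[-0.07,0,0],"gripper":0.0},
    {"delta_pos":[0,0,0],"rotation":[-0.07,0,0],"gripper":0.0},
    {"delta_pos":[0,0,0],"rotation":[-0.07,0,0],"gripper":0.0},
    {"delta_pos":[0,0,-0.03],"rotation":[0,0,0],"gripper":0.0},
    {"delta_pos":[0,0,-0.03],"rotation":[0,0,0],"gripper":0.0},
    {"delta_pos":[0,0,0],"rotation":[0,0,0],"gripper":0.0},
    {"delta_pos":[0,0,0],"rotation":[0,0,0],"gripper":0.0}
  ]
}}

```text
t: 21.2
eef_pos: [0.4619, -0.068, 0.3793]
tcp_rot: [[0.095, -0.995, -0.0], [-0.995, -0.095, 0.0], [-0.0, 0.0, -1.0]]
ft_force: [0.2, -0.5, -5.2]
grip_width: 0.0261
```

Request:
{"name": "carry_out", "arguments": {
  "plan": [
    {"delta_pos":[0.02,0,0],"rotation":[0,0,0],"gripper":0.0},
    {"delta_pos":[0.035,0,0],"rotation":[0,0,0],"gripper":0.0},
    {"delta_pos":[0.035,-0.0066,0],"rotation":[0,0,0],"gripper":0.0},
    {"delta_pos":[0.035,-0.007,0],"rotation":[0,0,0],"gripper":0.0},
    {"delta_pos":[0.035,-0.007,0],"rotation":[0,0,0],"gripper":0.0},
    {"delta_pos":[0.035,-0.007,0],"rotation":[0,0,0],"gripper":0.0},
    {"delta_pos":[0.035,-0.007,0],"rotation":[0,0,0],"gripper":0.0},
    {"delta_pos":[0.035,-0.007,0],"rotation":[0,0,0],"gripper":0.0},
    {"delta_pos":[0.035,-0.007,0],"rotation":[0,0,0],"gripper":0.0},
    {"delta_pos":[0.0339,-0.008,0],"rotation":[0,0,0],"gripper":0.0},
    {"delta_pos":[0,0,0],"rotation":[0,0,0],"gripper":0.0},
    {"delta_pos":[0,0,0],"rotation":[0,0,0],"gripper":0.0}
  ]
}}

```text
t: 22.4
eef_pos: [0.5485, -0.395, 0.3754]
tcp_rot: [[0.093, -0.996, -0.005], [-0.996, -0.093, 0.005], [-0.006, 0.005, -1.0]]
ft_force: [-0.1, 0.4, -4.5]
grip_width: 0.0261
```

```bash
python3 - <<'E'
from h import *
s=env.sense();print(s["t"],s["eef_pos"],s["ft_force"],s["grip_width"],s["qpos"])
c=cam("scene"); save(c,"s13.png",(130,40,330,260),3.5)
save(cam("wrist"),"w13.png")
E
```

```text
22.4 [ 0.54848033 -0.39500515  0.37536346] [-0.06661466  0.40628549 -4.52496357] 0.026108363330313286 [-7.28143693e-01  2.58174787e-01  1.29932918e+00  5.56260666e-04
  1.59146555e+00  7.49302243e-01]
```

View pics/s13.png

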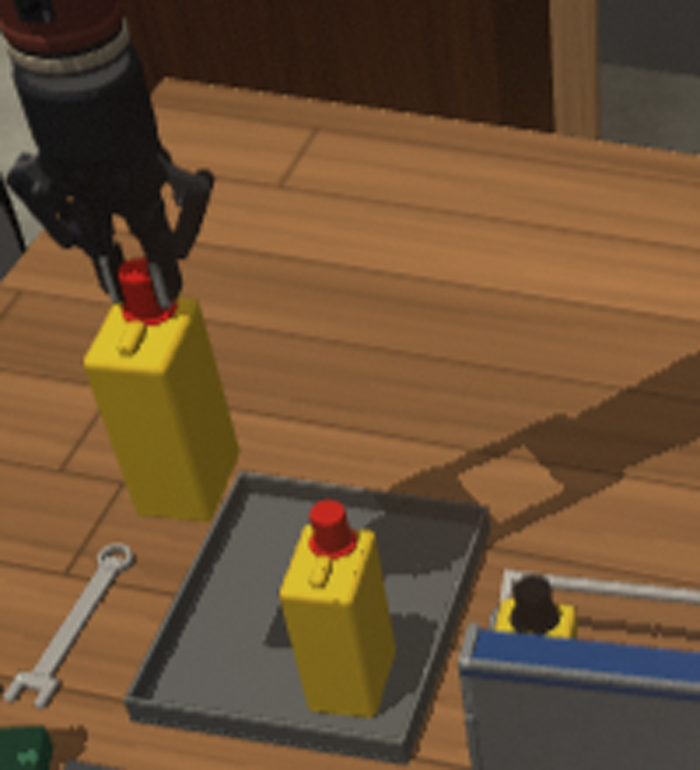

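View pics/w13.png

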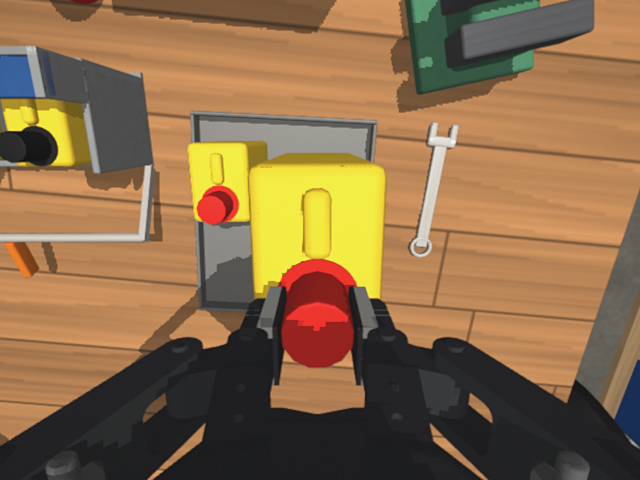

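Request:
{"name": "carry_out", "arguments": {
  "plan": [
    {"delta_pos":[0,0,0.02],"rotation":[0,0,0],"gripper":0.0},
    {"delta_pos":[0,0,0.035],"rotation":[0,0,0],"gripper":0.0},
    {"delta_pos":[0,0,0.04],"rotation":[0,0,0],"gripper":0.0},
    {"delta_pos":[0,0,0.04],"rotation":[0,0,0],"gripper":0.0},
    {"delta_pos":[0,0,0.035],"rotation":[0,0,0],"gripper":0.0},
    {"delta_pos":[0,0,0.02],"rotation":[0,0,0],"gripper":0.0},
    {"delta_pos":[0,0,0.01],"rotation":[0,0,0],"gripper":0.0},
    {"delta_pos":[0,0,0.008],"rotation":[0,0,0],"gripper":0.0},
    {"delta_pos":[0,0,0],"rotation":[0,0,0],"gripper":0.0},
    {"delta_pos":[0,0,0],"rotation":[0,0,0],"gripper":0.0}
  ]
}}

```text
t: 23.5
eef_pos: [0.5504, -0.3956, 0.1739]
tcp_rot: [[0.095, -0.995, 0.002], [-0.995, -0.095, -0.002], [0.002, -0.002, -1.0]]
ft_force: [0.5, 0.2, -4.3]
grip_width: 0.0259
```

Request:
{"name": "carry_out", "arguments": {
  "plan": [
    {"delta_pos":[0,0,0.005],"rotation":[0,0,0],"gripper":0.0},
    {"delta_pos":[0,0,0.003],"rotation":[0,0,0],"gripper":0.0},
    {"delta_pos":[0,0,0.002],"rotation":[0,0,0],"gripper":0.0},
    {"delta_pos":[0,0,0.001],"rotation":[0,0,0],"gripper":0.0},
    {"delta_pos":[0,0,0],"rotation":[0,0,0],"gripper":0.0},
    {"delta_pos":[0,0,0],"rotation":[0,0,0],"gripper":0.0}
  ]
}}

```text
t: 24.1
eef_pos: [0.55, -0.3959, 0.1646]
tcp_rot: [[0.095, -0.996, 0.001], [-0.996, -0.095, -0.002], [0.002, -0.001, -1.0]]
ft_force: [-4.1, 2.2, 5.6]
grip_width: 0.0262
```

Request:
{"name": "carry_out", "arguments": {
  "plan": [
    {"delta_pos":[0,0,-0.001],"rotation":[0,0,0],"gripper":0.035},
    {"delta_pos":[0,0,0],"rotation":[0,0,0],"gripper":0.046},
    {"delta_pos":[0,0,0],"rotation":[0,0,0],"gripper":0.046},
    {"delta_pos":[0,0,0],"rotation":[0,0,0],"gripper":0.046},
    {"delta_pos":[0,0,-0.01],"rotation":[0,0,0],"gripper":0.046},
    {"delta_pos":[0,0,-0.02],"rotation":[0,0,0],"gripper":0.046},
    {"delta_pos":[0,0,-0.03],"rotation":[0,0,0],"gripper":0.046},
    {"delta_pos":[0,0,-0.05],"rotation":[0,0,0],"gripper":0.046},
    {"delta_pos":[0,0,-0.05],"rotation":[0,0,0],"gripper":0.08},
    {"delta_pos":[-0.02,0.003,-0.03],"rotation":[0,0,0],"gripper":0.085},
    {"delta_pos":[-0.04,0.002,0],"rotation":[0,0,0],"gripper":0.085},
    {"delta_pos":[-0.045,0.002,0],"rotation":[0,0,0],"gripper":0.085},
    {"delta_pos":[-0.045,0.002,0],"rotation":[0,0,0],"gripper":0.085},
    {"delta_pos":[-0.045,0.002,0],"rotation":[0,0,0],"gripper":0.085},
    {"delta_pos":[-0.045,0.002,0],"rotation":[0,0,0],"gripper":0.085},
    {"delta_pos":[-0.045,0.002,0],"rotation":[0,0,0],"gripper":0.085}
  ]
}}

```text
t: 25.7
eef_pos: [0.5072, -0.1111, 0.3529]
tcp_rot: [[0.094, -0.996, 0.002], [-0.996, -0.094, -0.0], [0.0, -0.002, -1.0]]
ft_force: [1.0, 0.5, 0.4]
grip_width: 0.0847
```

Request:
{"name": "carry_out", "arguments": {
  "plan": [
    {"delta_pos":[-0.045,0.002,0],"rotation":[0,0,0],"gripper":0.085},
    {"delta_pos":[-0.045,0.002,0],"rotation":[0,0,0],"gripper":0.085},
    {"delta_pos":[-0.045,0.002,0],"rotation":[0,0,0],"gripper":0.085},
    {"delta_pos":[-0.045,0.002,0],"rotation":[0,0,0],"gripper":0.085},
    {"delta_pos":[-0.045,0.002,0],"rotation":[0,0,0],"gripper":0.085},
    {"delta_pos":[-0.045,0.002,0],"rotation":[0,0,0],"gripper":0.085},
    {"delta_pos":[-0.045,0.002,0],"rotation":[0,0,0],"gripper":0.085},
    {"delta_pos":[-0.045,0.002,0],"rotation":[0,0,0],"gripper":0.085},
    {"delta_pos":[-0.045,0.002,0],"rotation":[0,0,0],"gripper":0.085},
    {"delta_pos":[-0.03,0.002,0],"rotation":[0,0,0],"gripper":0.085},
    {"delta_pos":[-0.02,0.0,0],"rotation":[0,0,0],"gripper":0.085},
    {"delta_pos":[0,0,0],"rotation":[0,0,0],"gripper":0.085},
    {"delta_pos":[0,0,0],"rotation":[0,0,0],"gripper":0.085}
  ]
}}

```text
t: 27.0
eef_pos: [0.4445, 0.3383, 0.3524]
tcp_rot: [[0.096, -0.995, 0.0], [-0.995, -0.096, -0.0], [0.001, -0.0, -1.0]]
ft_force: [0.2, -0.2, 0.3]
grip_width: 0.085
```

```bash
python3 - <<'E'
from h import *
s=env.sense();print(s["t"],s["eef_pos"],s["ft_force"],s["grip_width"],s["qpos"])
c=cam("scene"); save(c,"s14.png")
save(cam("wrist"),"w14.png")
E
```

```text
27.0 [0.44452729 0.33825118 0.3524176 ] [ 0.16766844 -0.15039665  0.2812165 ] 0.0850469865872182 [ 5.25177660e-01  1.49233510e-03  1.62433430e+00 -6.72532365e-04
  1.51559679e+00  2.00025199e+00]
```

View pics/s14.png

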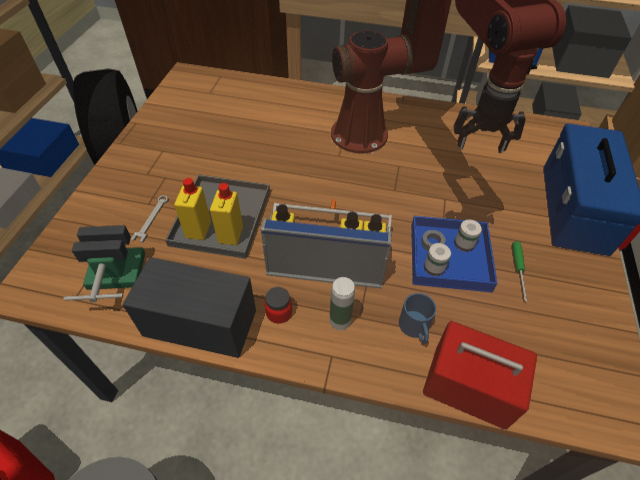

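View pics/w14.png

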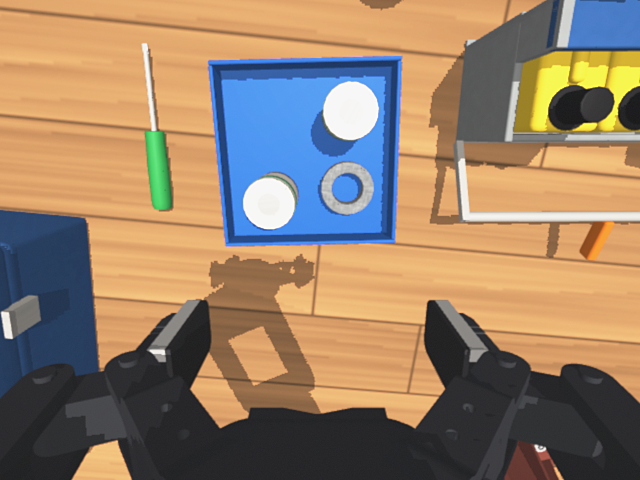

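```bash
python3 - <<'E'
from h import *
s=env.sense();e=np.array(s["eef_pos"]);R=np.array(s["tcp_rot"])
c=cam("wrist")
for p in [(350.5,111),(269.5,203)]:
    P=p2w(c,*p,.085); print(P, "tool delta",R.T@(P-e))
P=np.array([p2w(c,*p,.045) for p in [(210,62),(401,58),(396,243),(227,244)]]);print(P.round(3).tolist())
E
```

```text
[0.54556467 0.31065485 0.085     ] tool delta [ 0.03596249 -0.09761902  0.26744016]
[0.43862951 0.39073758 0.085     ] tool delta [-0.0537911   0.00133885  0.26736091]
[[0.585, 0.472, 0.045], [0.61, 0.258, 0.045], [0.395, 0.23, 0.045], [0.373, 0.447, 0.045]]
```

Request:
{"name": "carry_out", "arguments": {
  "plan": [
    {"delta_pos":[0.012,-0.0336,0.0],"rotation":[0,0,0],"gripper":0.085},
    {"delta_pos":[0.012,-0.034,0.03],"rotation":[0,0,0],"gripper":0.085},
    {"delta_pos":[0.012,-0.03,0.04],"rotation":[0,0,0],"gripper":0.085},
    {"delta_pos":[0,0,0.04],"rotation":[0,0,0],"gripper":0.085},
    {"delta_pos":[0,0,0.04],"rotation":[0,0,0],"gripper":0.085},
    {"delta_pos":[0,0,0.03],"rotation":[0,0,0],"gripper":0.085},
    {"delta_pos":[0,0,0.02],"rotation":[0,0,0],"gripper":0.085},
    {"delta_pos":[0,0,0],"rotation":[0,0,0],"gripper":0.085},
    {"delta_pos":[0,0,0],"rotation":[0,0,0],"gripper":0.085}
  ]
}}

```text
t: 28.05
eef_pos: [0.5448, 0.3111, 0.1535]
tcp_rot: [[0.093, -0.996, -0.0], [-0.996, -0.093, -0.0], [0.0, 0.0, -1.0]]
ft_force: [-0.4, -0.2, -0.2]
grip_width: 0.0849
```

```bash
python3 - <<'E'
from h import *
s=env.sense();print(s["t"],s["eef_pos"],s["ft_force"],s["grip_width"],s["qpos"])
save(cam("wrist"),"w15.png")
E
```

```text
28.05 [0.54475311 0.3111218  0.1535245 ] [-0.36046847 -0.23357975 -0.15401332] 0.08493872408238218 [ 4.07166277e-01  2.95305653e-01  1.67033216e+00 -1.44104030e-04
  1.17602183e+00  1.88447633e+00]
```

View pics/w15.png

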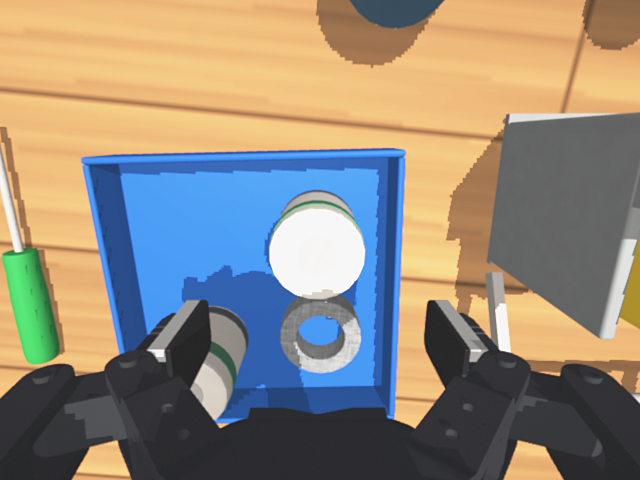

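Request:
{"name": "carry_out", "arguments": {
  "plan": [
    {"delta_pos":[0,0,0.03],"rotation":[0,0,0],"gripper":0.085},
    {"delta_pos":[0,0,0.03],"rotation":[0,0,0],"gripper":0.085},
    {"delta_pos":[0,0,0.025],"rotation":[0,0,0],"gripper":0.085},
    {"delta_pos":[0,0,0.0185],"rotation":[0,0,0],"gripper":0.085},
    {"delta_pos":[0,0,0],"rotation":[0,0,0],"gripper":0.085},
    {"delta_pos":[0,0,0],"rotation":[0,0,0],"gripper":0.07},
    {"delta_pos":[0,0,0],"rotation":[0,0,0],"gripper":0.04},
    {"delta_pos":[0,0,0],"rotation":[0,0,0],"gripper":0.0},
    {"delta_pos":[0,0,0],"rotation":[0,0,0],"gripper":0.0},
    {"delta_pos":[0,0,0],"rotation":[0,0,0],"gripper":0.0},
    {"delta_pos":[0,0,0],"rotation":[0,0,0],"gripper":0.0}
  ]
}}

```text
t: 29.2
eef_pos: [0.5469, 0.313, 0.0529]
tcp_rot: [[0.095, -0.995, 0.006], [-0.996, -0.095, 0.002], [-0.002, -0.006, -1.0]]
ft_force: [-0.1, 0.0, 6.4]
grip_width: 0.0589
```

Request:
{"name": "carry_out", "arguments": {
  "plan": [
    {"delta_pos":[0,0,-0.015],"rotation":[0,0,0],"gripper":0.0},
    {"delta_pos":[0,0,-0.035],"rotation":[0,0,0],"gripper":0.0},
    {"delta_pos":[0,0,-0.05],"rotation":[0,0,0],"gripper":0.0},
    {"delta_pos":[0,0,-0.05],"rotation":[0,0,0],"gripper":0.0},
    {"delta_pos":[0,0,-0.05],"rotation":[0,0,0],"gripper":0.0},
    {"delta_pos":[0,0,-0.05],"rotation":[0,0,0],"gripper":0.0},
    {"delta_pos":[0.012,0.005,0],"rotation":[0,0,0],"gripper":0.0},
    {"delta_pos":[0.03,0.01,0],"rotation":[0,0,0],"gripper":0.0},
    {"delta_pos":[0.04,0.01,0],"rotation":[0,0,0],"gripper":0.0},
    {"delta_pos":[0.04,0.01,0],"rotation":[0,0,0],"gripper":0.0},
    {"delta_pos":[0.04,0.01,0],"rotation":[0,0,0],"gripper":0.0},
    {"delta_pos":[0.04,0.015,0],"rotation":[0,0,0],"gripper":0.0},
    {"delta_pos":[0.04,0.015,0],"rotation":[0,0,0],"gripper":0.0},
    {"delta_pos":[0.04,0.015,0],"rotation":[0,0,0],"gripper":0.0},
    {"delta_pos":[0.04,0.015,0],"rotation":[0,0,0],"gripper":0.0},
    {"delta_pos":[0.04,0.015,0],"rotation":[0,0,0],"gripper":0.0},
    {"delta_pos":[0.04,0.015,0],"rotation":[0,0,0],"gripper":0.0},
    {"delta_pos":[0.04,0.015,0],"rotation":[0,0,0],"gripper":0.0},
    {"delta_pos":[0.04,0.015,0],"rotation":[0,0,0],"gripper":0.0}
  ]
}}

```text
t: 31.1
eef_pos: [0.4239, -0.1845, 0.2989]
tcp_rot: [[0.095, -0.996, -0.001], [-0.996, -0.095, 0.001], [-0.001, 0.001, -1.0]]
ft_force: [0.7, -0.4, -2.3]
grip_width: 0.0584
```

Request:
{"name": "carry_out", "arguments": {
  "plan": [
    {"delta_pos":[0.04,0.015,0],"rotation":[0,0,0],"gripper":0.0},
    {"delta_pos":[0.03,0.01,0],"rotation":[0,0,0],"gripper":0.0},
    {"delta_pos":[0.02,0.005,0],"rotation":[0,0,0],"gripper":0.0},
    {"delta_pos":[0.01,0.0,0],"rotation":[0,0,0],"gripper":0.0},
    {"delta_pos":[0,0,0],"rotation":[0,0,0],"gripper":0.0},
    {"delta_pos":[0,0,0],"rotation":[0,0,0],"gripper":0.0}
  ]
}}

```text
t: 31.7
eef_pos: [0.4052, -0.2848, 0.2991]
tcp_rot: [[0.095, -0.995, -0.001], [-0.995, -0.095, 0.002], [-0.002, 0.0, -1.0]]
ft_force: [0.0, 0.1, -1.3]
grip_width: 0.0582
```

```bash
python3 - <<'E'
from h import *
s=env.sense();print(s["t"],s["eef_pos"],s["ft_force"],s["grip_width"],s["qpos"])
e=np.array(s["eef_pos"]);R=np.array(s["tcp_rot"]); print(R.T@(np.array([.408,-.285,.0529])-e))
c=cam("top"); save(c,"t16.png",(220,200,500,350),2.8)
save(cam("wrist"),"w16.png")
E
```

```text
31.7 [ 0.4052112  -0.28480232  0.29914436] [ 0.03171303  0.13465236 -1.34910016] 0.05823996212608622 [-7.54944601e-01 -1.14579002e-01  1.83210118e+00  8.16675317e-04
  1.42567678e+00  7.20493842e-01]
[ 0.00089049 -0.00286883  0.24624191]
```

View pics/w16.png

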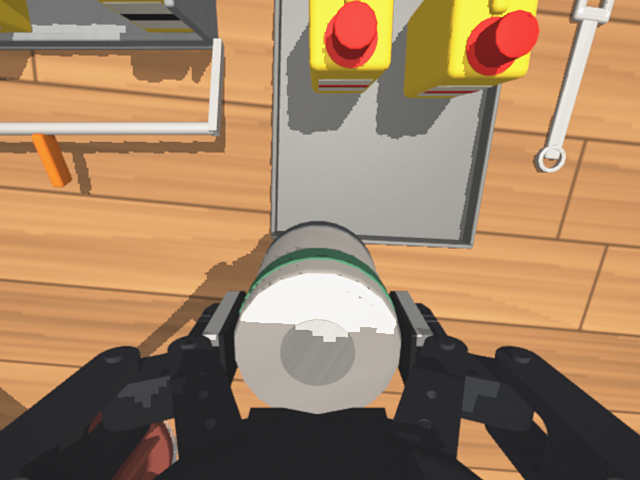

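View pics/t16.png

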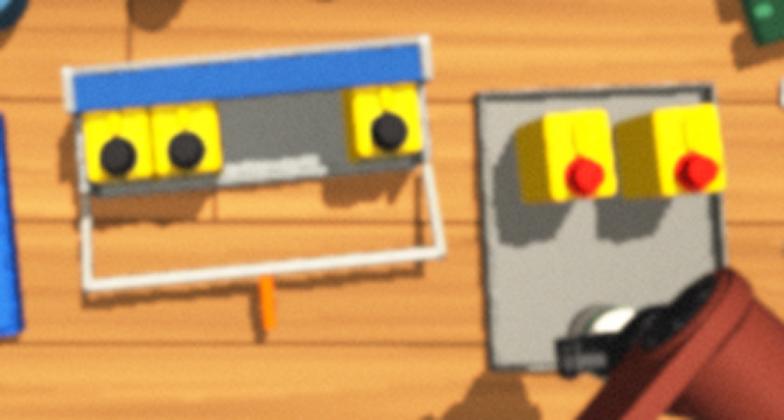

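Request:
{"name": "carry_out", "arguments": {
  "plan": [
    {"delta_pos":[0.0025,-0.007,0.02],"rotation":[0,0,0],"gripper":0.0},
    {"delta_pos":[0,0,0.04],"rotation":[0,0,0],"gripper":0.0},
    {"delta_pos":[0,0,0.045],"rotation":[0,0,0],"gripper":0.0},
    {"delta_pos":[0,0,0.045],"rotation":[0,0,0],"gripper":0.0},
    {"delta_pos":[0,0,0.04],"rotation":[0,0,0],"gripper":0.0},
    {"delta_pos":[0,0,0.025],"rotation":[0,0,0],"gripper":0.0},
    {"delta_pos":[0,0,0.015],"rotation":[0,0,0],"gripper":0.0},
    {"delta_pos":[0,0,0.008],"rotation":[0,0,0],"gripper":0.0},
    {"delta_pos":[0,0,0],"rotation":[0,0,0],"gripper":0.0},
    {"delta_pos":[0,0,0],"rotation":[0,0,0],"gripper":0.0}
  ]
}}

```text
t: 32.8
eef_pos: [0.4134, -0.288, 0.0626]
tcp_rot: [[0.095, -0.995, 0.001], [-0.995, -0.095, -0.001], [0.001, -0.001, -1.0]]
ft_force: [0.1, -0.5, -2.2]
grip_width: 0.0586
```

Request:
{"name": "carry_out", "arguments": {
  "plan": [
    {"delta_pos":[0,0,0.005],"rotation":[0,0,0],"gripper":0.0},
    {"delta_pos":[0,0,0.003],"rotation":[0,0,0],"gripper":0.0},
    {"delta_pos":[0,0,0.002],"rotation":[0,0,0],"gripper":0.0},
    {"delta_pos":[0,0,0],"rotation":[0,0,0],"gripper":0.0},
    {"delta_pos":[0,0,0],"rotation":[0,0,0],"gripper":0.0}
  ]
}}

```text
t: 33.3
eef_pos: [0.4128, -0.2881, 0.0529]
tcp_rot: [[0.095, -0.996, 0.0], [-0.996, -0.095, -0.0], [0.0, -0.0, -1.0]]
ft_force: [-2.6, 1.4, 5.4]
grip_width: 0.0584
```

Request:
{"name": "carry_out", "arguments": {
  "plan": [
    {"delta_pos":[0,0,0],"rotation":[0,0,0],"gripper":0.07},
    {"delta_pos":[0,0,0],"rotation":[0,0,0],"gripper":0.078},
    {"delta_pos":[0,0,0],"rotation":[0,0,0],"gripper":0.078},
    {"delta_pos":[0,0,0],"rotation":[0,0,0],"gripper":0.078},
    {"delta_pos":[0,0,-0.015],"rotation":[0,0,0],"gripper":0.08},
    {"delta_pos":[0,0,-0.035],"rotation":[0,0,0],"gripper":0.085},
    {"delta_pos":[0,0,-0.05],"rotation":[0,0,0],"gripper":0.085},
    {"delta_pos":[0,0,-0.05],"rotation":[0,0,0],"gripper":0.085},
    {"delta_pos":[0,0,-0.05],"rotation":[0,0,0],"gripper":0.085},
    {"delta_pos":[0,0,-0.05],"rotation":[0,0,0],"gripper":0.085},
    {"delta_pos":[-0.02,-0.003,-0.03],"rotation":[0,0,0],"gripper":0.085},
    {"delta_pos":[-0.04,-0.006,0],"rotation":[0,0,0],"gripper":0.085},
    {"delta_pos":[-0.04,-0.006,0],"rotation":[0,0,0],"gripper":0.085},
    {"delta_pos":[-0.04,-0.006,0],"rotation":[0,0,0],"gripper":0.085},
    {"delta_pos":[-0.04,-0.006,0],"rotation":[0,0,0],"gripper":0.085},
    {"delta_pos":[-0.04,-0.006,0],"rotation":[0,0,0],"gripper":0.085},
    {"delta_pos":[-0.04,-0.006,0],"rotation":[0,0,0],"gripper":0.085}
  ]
}}

```text
t: 35.0
eef_pos: [0.4264, -0.0236, 0.3316]
tcp_rot: [[0.094, -0.996, 0.001], [-0.996, -0.094, -0.0], [0.0, -0.001, -1.0]]
ft_force: [0.3, -0.0, -0.4]
grip_width: 0.0848
```

Request:
{"name": "carry_out", "arguments": {
  "plan": [
    {"delta_pos":[-0.04,-0.006,0],"rotation":[0,0,0],"gripper":0.085},
    {"delta_pos":[-0.04,-0.006,0],"rotation":[0,0,0],"gripper":0.085},
    {"delta_pos":[-0.04,-0.006,0],"rotation":[0,0,0],"gripper":0.085},
    {"delta_pos":[-0.04,-0.006,0],"rotation":[0,0,0],"gripper":0.085},
    {"delta_pos":[-0.04,-0.006,0],"rotation":[0,0,0],"gripper":0.085},
    {"delta_pos":[-0.04,-0.006,0],"rotation":[0,0,0],"gripper":0.085},
    {"delta_pos":[-0.04,-0.006,0],"rotation":[0,0,0],"gripper":0.085},
    {"delta_pos":[-0.04,-0.006,0],"rotation":[0,0,0],"gripper":0.085},
    {"delta_pos":[-0.03,-0.0,0],"rotation":[0,0,0],"gripper":0.085},
    {"delta_pos":[0,0,0],"rotation":[0,0,0],"gripper":0.085},
    {"delta_pos":[0,0,0],"rotation":[0,0,0],"gripper":0.085}
  ]
}}

```text
t: 36.1
eef_pos: [0.441, 0.328, 0.3311]
tcp_rot: [[0.096, -0.995, -0.001], [-0.995, -0.096, -0.001], [0.001, 0.001, -1.0]]
ft_force: [0.5, -0.3, 0.3]
grip_width: 0.0851
```

```bash
python3 - <<'E'
from h import *
s=env.sense();print(s["t"],s["eef_pos"],s["ft_force"],s["grip_width"],s["qpos"])
c=cam("scene"); save(c,"s17.png")
save(cam("wrist"),"w17.png")
E
```

```text
36.1 [0.44102565 0.32796815 0.33107865] [ 0.47065493 -0.34808124  0.31674696] 0.08509655874123376 [ 5.12051817e-01 -8.76510754e-03  1.67324953e+00 -6.09142346e-04
  1.47833244e+00  1.98656611e+00]
```

View pics/s17.png

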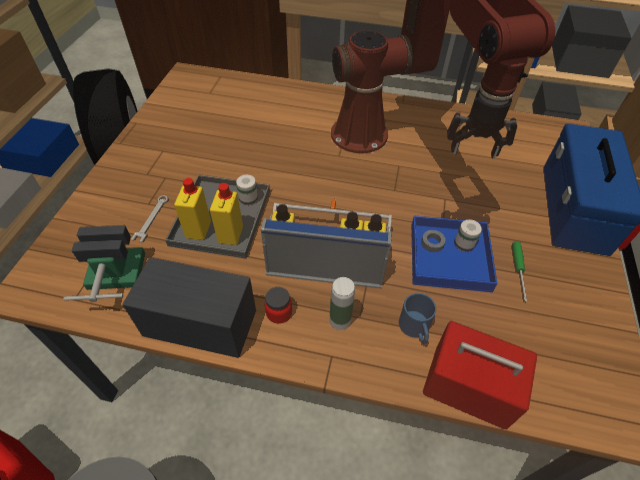

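View pics/w17.png

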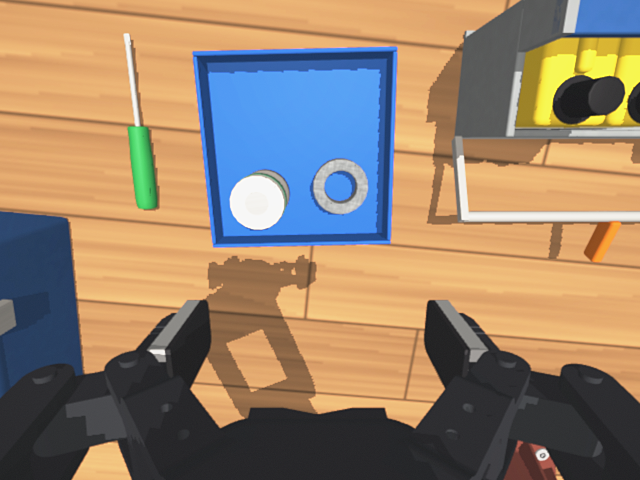

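```bash
python3 - <<'E'
from h import *
s=env.sense();e=np.array(s["eef_pos"]);R=np.array(s["tcp_rot"])
c=cam("wrist")
P=p2w(c,258,201,.085); print(P, "tool delta",R.T@(P-e))
E
```

```text
[0.43983812 0.39022414 0.085     ] tool delta [-0.06335549 -0.0044972   0.24634611]
```

Request:
{"name": "carry_out", "arguments": {
  "plan": [
    {"delta_pos":[-0.0214,-0.0045,0.0],"rotation":[0,0,0],"gripper":0.085},
    {"delta_pos":[-0.022,0,0.03],"rotation":[0,0,0],"gripper":0.085},
    {"delta_pos":[-0.02,0,0.04],"rotation":[0,0,0],"gripper":0.085},
    {"delta_pos":[0,0,0.04],"rotation":[0,0,0],"gripper":0.085},
    {"delta_pos":[0,0,0.04],"rotation":[0,0,0],"gripper":0.085},
    {"delta_pos":[0,0,0.03],"rotation":[0,0,0],"gripper":0.085},
    {"delta_pos":[0,0,0],"rotation":[0,0,0],"gripper":0.085},
    {"delta_pos":[0,0,0],"rotation":[0,0,0],"gripper":0.085}
  ]
}}

```text
t: 37.05
eef_pos: [0.4403, 0.3905, 0.152]
tcp_rot: [[0.093, -0.996, -0.0], [-0.996, -0.093, -0.0], [0.0, 0.0, -1.0]]
ft_force: [0.3, -0.2, 1.3]
grip_width: 0.0848
```

```bash
python3 - <<'E'
from h import *
s=env.sense();print(s["t"],s["eef_pos"],s["ft_force"],s["grip_width"],s["qpos"])
save(cam("wrist"),"w18.png")
E
```

```text
37.05 [0.44025243 0.39046961 0.15195709] [ 0.26134409 -0.15277303  1.27140386] 0.08475856803815636 [ 6.06345391e-01  2.19802452e-01  1.76694296e+00 -8.20023890e-05
  1.15533252e+00  2.08378012e+00]
```

View pics/w18.png

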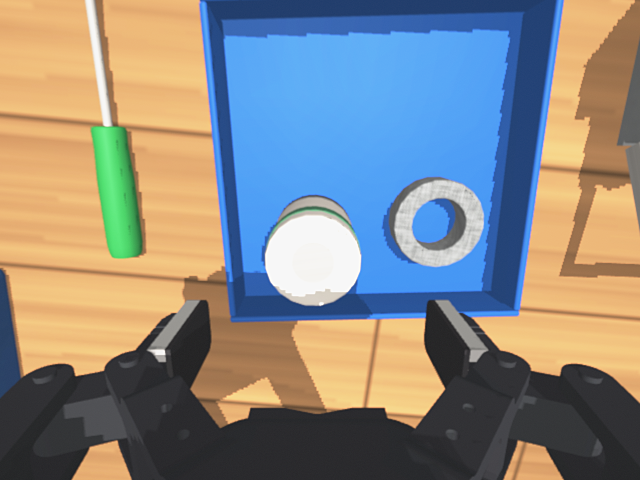

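Request:
{"name": "carry_out", "arguments": {
  "plan": [
    {"delta_pos":[-0.001,0,0.03],"rotation":[0,0,0],"gripper":0.085},
    {"delta_pos":[0,0,0.03],"rotation":[0,0,0],"gripper":0.085},
    {"delta_pos":[0,0,0.025],"rotation":[0,0,0],"gripper":0.085},
    {"delta_pos":[0,0,0.016],"rotation":[0,0,0],"gripper":0.085},
    {"delta_pos":[0,0,0],"rotation":[0,0,0],"gripper":0.085},
    {"delta_pos":[0,0,0],"rotation":[0,0,0],"gripper":0.07},
    {"delta_pos":[0,0,0],"rotation":[0,0,0],"gripper":0.04},
    {"delta_pos":[0,0,0],"rotation":[0,0,0],"gripper":0.0},
    {"delta_pos":[0,0,0],"rotation":[0,0,0],"gripper":0.0},
    {"delta_pos":[0,0,0],"rotation":[0,0,0],"gripper":0.0},
    {"delta_pos":[0,0,0],"rotation":[0,0,0],"gripper":0.0}
  ]
}}

```text
t: 38.2
eef_pos: [0.4418, 0.3935, 0.0534]
tcp_rot: [[0.095, -0.995, 0.004], [-0.996, -0.095, 0.003], [-0.002, -0.004, -1.0]]
ft_force: [0.5, -1.3, 5.9]
grip_width: 0.0587
```

Request:
{"name": "carry_out", "arguments": {
  "plan": [
    {"delta_pos":[0,0,-0.015],"rotation":[0,0,0],"gripper":0.0},
    {"delta_pos":[0,0,-0.035],"rotation":[0,0,0],"gripper":0.0},
    {"delta_pos":[0,0,-0.05],"rotation":[0,0,0],"gripper":0.0},
    {"delta_pos":[0,0,-0.05],"rotation":[0,0,0],"gripper":0.0},
    {"delta_pos":[0,0,-0.05],"rotation":[0,0,0],"gripper":0.0},
    {"delta_pos":[0,0,-0.05],"rotation":[0,0,0],"gripper":0.0},
    {"delta_pos":[0.018,0.003,0],"rotation":[0,0,0],"gripper":0.0},
    {"delta_pos":[0.03,0.004,0],"rotation":[0,0,0],"gripper":0.0},
    {"delta_pos":[0.04,0.005,0],"rotation":[0,0,0],"gripper":0.0},
    {"delta_pos":[0.04,0.005,0],"rotation":[0,0,0],"gripper":0.0},
    {"delta_pos":[0.04,0.005,0],"rotation":[0,0,0],"gripper":0.0},
    {"delta_pos":[0.04,0.005,0],"rotation":[0,0,0],"gripper":0.0},
    {"delta_pos":[0.04,0.005,0],"rotation":[0,0,0],"gripper":0.0},
    {"delta_pos":[0.04,0.005,0],"rotation":[0,0,0],"gripper":0.0},
    {"delta_pos":[0.04,0.005,0],"rotation":[0,0,0],"gripper":0.0},
    {"delta_pos":[0.04,0.005,0],"rotation":[0,0,0],"gripper":0.0},
    {"delta_pos":[0.04,0.005,0],"rotation":[0,0,0],"gripper":0.0},
    {"delta_pos":[0.04,0.005,0],"rotation":[0,0,0],"gripper":0.0},
    {"delta_pos":[0.04,0.005,0],"rotation":[0,0,0],"gripper":0.0},
    {"delta_pos":[0.04,0.005,0],"rotation":[0,0,0],"gripper":0.0}
  ]
}}

```text
t: 40.2
eef_pos: [0.422, -0.1407, 0.3007]
tcp_rot: [[0.095, -0.996, -0.0], [-0.996, -0.095, 0.001], [-0.001, 0.0, -1.0]]
ft_force: [0.2, 0.6, -2.5]
grip_width: 0.0582
```

Request:
{"name": "carry_out", "arguments": {
  "plan": [
    {"delta_pos":[0.04,0.005,0],"rotation":[0,0,0],"gripper":0.0},
    {"delta_pos":[0.04,0.005,0],"rotation":[0,0,0],"gripper":0.0},
    {"delta_pos":[0.04,0.005,0],"rotation":[0,0,0],"gripper":0.0},
    {"delta_pos":[0.04,0.005,0],"rotation":[0,0,0],"gripper":0.0},
    {"delta_pos":[0.04,0.005,0],"rotation":[0,0,0],"gripper":0.0},
    {"delta_pos":[0.03,0.005,0],"rotation":[0,0,0],"gripper":0.0},
    {"delta_pos":[0.03,0,0],"rotation":[0,0,0],"gripper":0.0},
    {"delta_pos":[0,0,0],"rotation":[0,0,0],"gripper":0.0},
    {"delta_pos":[0,0,0],"rotation":[0,0,0],"gripper":0.0}
  ]
}}

```text
t: 41.1
eef_pos: [0.4172, -0.401, 0.3001]
tcp_rot: [[0.094, -0.996, -0.001], [-0.996, -0.094, 0.002], [-0.002, 0.001, -1.0]]
ft_force: [-0.8, 0.3, -2.3]
grip_width: 0.0587
```

```bash
python3 - <<'E'
from h import *
s=env.sense();print(s["t"],s["eef_pos"],s["ft_force"],s["grip_width"],s["qpos"])
e=np.array(s["eef_pos"]);R=np.array(s["tcp_rot"]); print(R.T@(np.array([.420,-.402,.0534])-e))
c=cam("top"); save(c,"t19.png",(220,200,500,350),2.8)
save(cam("wrist"),"w19.png")
E
```

```text
41.1 [ 0.41717708 -0.40097516  0.30011702] [-0.78778832  0.34987292 -2.30978087] 0.058667805071946084 [-8.87217903e-01  7.16791011e-02  1.64739257e+00  6.64818563e-04
  1.42481908e+00  5.89776095e-01]
[ 0.0018459  -0.00289517  0.24671141]
```

View pics/w19.png

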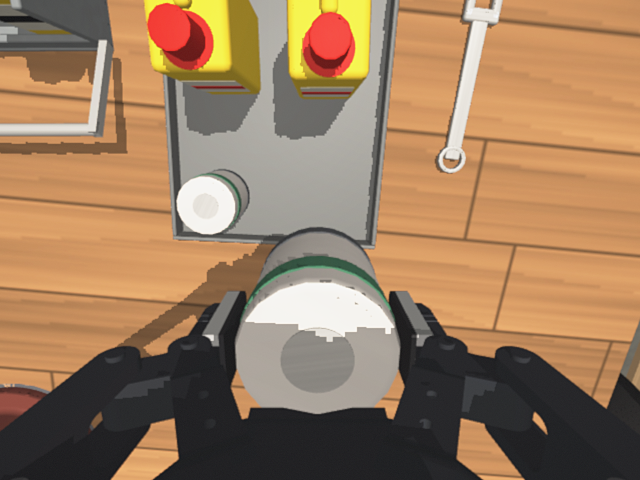

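Request:
{"name": "carry_out", "arguments": {
  "plan": [
    {"delta_pos":[0.0015,-0.006,0.02],"rotation":[0,0,0],"gripper":0.0},
    {"delta_pos":[0,0,0.04],"rotation":[0,0,0],"gripper":0.0},
    {"delta_pos":[0,0,0.045],"rotation":[0,0,0],"gripper":0.0},
    {"delta_pos":[0,0,0.045],"rotation":[0,0,0],"gripper":0.0},
    {"delta_pos":[0,0,0.04],"rotation":[0,0,0],"gripper":0.0},
    {"delta_pos":[0,0,0.025],"rotation":[0,0,0],"gripper":0.0},
    {"delta_pos":[0,0,0.015],"rotation":[0,0,0],"gripper":0.0},
    {"delta_pos":[0,0,0.008],"rotation":[0,0,0],"gripper":0.0},
    {"delta_pos":[0,0,0.004],"rotation":[0,0,0],"gripper":0.0},
    {"delta_pos":[0,0,0.003],"rotation":[0,0,0],"gripper":0.0},
    {"delta_pos":[0,0,0.002],"rotation":[0,0,0],"gripper":0.0},
    {"delta_pos":[0,0,0],"rotation":[0,0,0],"gripper":0.0},
    {"delta_pos":[0,0,0],"rotation":[0,0,0],"gripper":0.0}
  ]
}}

```text
t: 42.5
eef_pos: [0.4243, -0.4028, 0.0545]
tcp_rot: [[0.095, -0.996, 0.001], [-0.996, -0.095, -0.001], [0.001, -0.001, -1.0]]
ft_force: [-1.0, 0.1, -3.1]
grip_width: 0.0584
```

Request:
{"name": "carry_out", "arguments": {
  "plan": [
    {"delta_pos":[0,0,0.0015],"rotation":[0,0,0],"gripper":0.0},
    {"delta_pos":[0,0,0.001],"rotation":[0,0,0],"gripper":0.0},
    {"delta_pos":[0,0,0],"rotation":[0,0,0],"gripper":0.0},
    {"delta_pos":[0,0,0],"rotation":[0,0,0],"gripper":0.0}
  ]
}}

```text
t: 42.9
eef_pos: [0.4243, -0.403, 0.0534]
tcp_rot: [[0.095, -0.996, 0.0], [-0.996, -0.095, -0.001], [0.001, -0.0, -1.0]]
ft_force: [-2.9, 1.7, 7.2]
grip_width: 0.0586
```

Request:
{"name": "carry_out", "arguments": {
  "plan": [
    {"delta_pos":[0,0,0],"rotation":[0,0,0],"gripper":0.07},
    {"delta_pos":[0,0,0],"rotation":[0,0,0],"gripper":0.078},
    {"delta_pos":[0,0,0],"rotation":[0,0,0],"gripper":0.078},
    {"delta_pos":[0,0,0],"rotation":[0,0,0],"gripper":0.078},
    {"delta_pos":[0,0,-0.015],"rotation":[0,0,0],"gripper":0.078},
    {"delta_pos":[0,0,-0.035],"rotation":[0,0,0],"gripper":0.078},
    {"delta_pos":[0,0,-0.05],"rotation":[0,0,0],"gripper":0.07},
    {"delta_pos":[0,0,-0.05],"rotation":[0,0,0],"gripper":0.05},
    {"delta_pos":[0,0,-0.05],"rotation":[0,0,0],"gripper":0.05},
    {"delta_pos":[-0.03,-0.0016,0],"rotation":[0,0,0],"gripper":0.05},
    {"delta_pos":[-0.04,-0.003,0],"rotation":[0,0,0],"gripper":0.05},
    {"delta_pos":[-0.04,-0.003,0],"rotation":[0,0,0],"gripper":0.05},
    {"delta_pos":[-0.04,-0.003,0],"rotation":[0,0,0],"gripper":0.05},
    {"delta_pos":[-0.04,-0.003,0],"rotation":[0,0,0],"gripper":0.05},
    {"delta_pos":[-0.04,-0.003,0],"rotation":[0,0,0],"gripper":0.05},
    {"delta_pos":[-0.04,-0.003,0],"rotation":[0,0,0],"gripper":0.05},
    {"delta_pos":[-0.04,-0.004,0],"rotation":[0,0,0],"gripper":0.05},
    {"delta_pos":[-0.04,-0.004,0],"rotation":[0,0,0],"gripper":0.05},
    {"delta_pos":[-0.04,-0.004,0],"rotation":[0,0,0],"gripper":0.05},
    {"delta_pos":[0,0,0],"rotation":[0,0,0],"gripper":0.05}
  ]
}}

```text
t: 44.9
eef_pos: [0.418, -0.0071, 0.2521]
tcp_rot: [[0.101, -0.995, 0.001], [-0.995, -0.101, 0.002], [-0.002, -0.002, -1.0]]
ft_force: [-0.1, 0.1, 0.2]
grip_width: 0.0498
```

Request:
{"name": "carry_out", "arguments": {
  "plan": [
    {"delta_pos":[0,0,0.04],"rotation":[0,0,0],"gripper":0.05},
    {"delta_pos":[0,0,0.04],"rotation":[0,0,0],"gripper":0.05},
    {"delta_pos":[0,0,0],"rotation":[0,0,0],"gripper":0.05},
    {"delta_pos":[0,0,0],"rotation":[0,0,0],"gripper":0.05}
  ]
}}

```text
t: 45.3
eef_pos: [0.4182, -0.0115, 0.1715]
tcp_rot: [[0.094, -0.996, -0.001], [-0.996, -0.094, -0.0], [-0.0, 0.001, -1.0]]
ft_force: [0.5, -0.1, 0.7]
grip_width: 0.0501
```

```bash
python3 - <<'E'
from h import *
s=env.sense();print(s["t"],s["eef_pos"],s["ft_force"],s["grip_width"],s["qpos"])
c=cam("scene"); save(c,"s20.png")
save(cam("wrist"),"w20.png")
E
```

```text
45.3 [ 0.41816811 -0.01149737  0.17154076] [ 0.50849311 -0.11123262  0.65109973] 0.05006600056855198 [-1.95448191e-01 -1.80293738e-01  2.13434473e+00 -2.39329944e-04
  1.18866037e+00  1.28121537e+00]
```

View pics/s20.png

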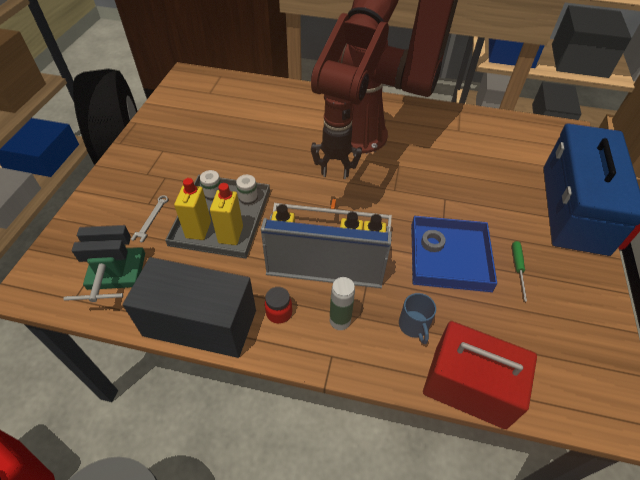

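View pics/w20.png

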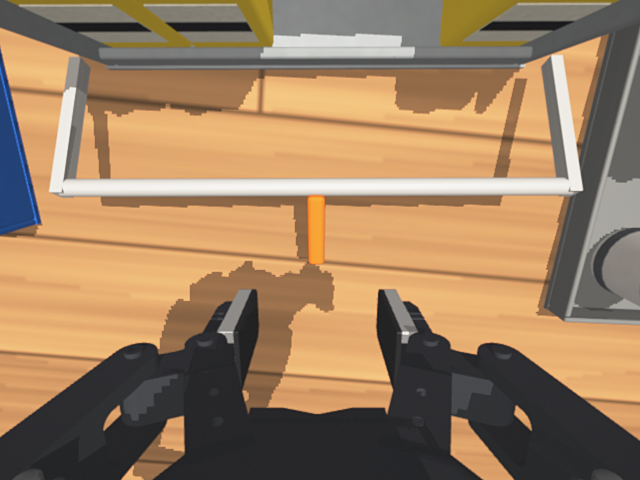

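Request:
{"name": "carry_out", "arguments": {
  "plan": [
    {"delta_pos":[0,0,0.04],"rotation":[0,0,0],"gripper":0.05},
    {"delta_pos":[0,0,0.04],"rotation":[0,0,0],"gripper":0.05},
    {"delta_pos":[0,0,0.03],"rotation":[0,0,0],"gripper":0.05},
    {"delta_pos":[0,0,0.02],"rotation":[0,0,0],"gripper":0.05},
    {"delta_pos":[0,0,0],"rotation":[0,0,0],"gripper":0.05},
    {"delta_pos":[0,0,0],"rotation":[0,0,0],"gripper":0.03},
    {"delta_pos":[0,0,0],"rotation":[0,0,0],"gripper":0.0},
    {"delta_pos":[0,0,0],"rotation":[0,0,0],"gripper":0.0},
    {"delta_pos":[0,0,0],"rotation":[0,0,0],"gripper":0.0},
    {"delta_pos":[0,0,0],"rotation":[0,0,0],"gripper":0.0},
    {"delta_pos":[0,0,0],"rotation":[0,0,0],"gripper":0.0}
  ]
}}

```text
t: 46.5
eef_pos: [0.4207, -0.0108, 0.0435]
tcp_rot: [[0.094, -0.996, 0.005], [-0.996, -0.094, 0.0], [-0.0, -0.005, -1.0]]
ft_force: [-1.0, 3.0, 6.3]
grip_width: 0.0111
```

```bash
python3 - <<'E'
from h import *
s=env.sense();e=np.array(s["eef_pos"]);print(e,s["ft_force"],s["grip_width"])
m=np.array([.572,.0014,0]);ex=np.array([.9957,.0927,0]);
h=m-ex*.0376
f=-(e-h)@ex; u=e[2]+.019-.030; r=np.hypot(f,u); a0=np.arctan2(f,u); print(f,u,r,a0)
a=np.linspace(a0,a0-1.12,13);P=np.c_[r*np.sin(a),r*np.cos(a)]
d=np.diff(P,axis=0); print(np.round(np.c_[d[:,0],-d[:,1]],4).tolist())
E
```

```text
[ 0.42073847 -0.01075886  0.04350267] [-1.02196441  3.01272155  6.32884985] 0.011076832209444023
0.11413779032340969 0.03250267089821436 0.11867543467553959 1.2933727216759388
[[-0.0035, -0.0105], [-0.0045, -0.0101], [-0.0054, -0.0097], [-0.0063, -0.0091], [-0.0071, -0.0085], [-0.0079, -0.0078], [-0.0086, -0.007], [-0.0092, -0.0062], [-0.0097, -0.0053], [-0.0102, -0.0044], [-0.0105, -0.0034], [-0.0108, -0.0024]]
```

Request:
{"name": "carry_out", "arguments": {
  "plan": [
    {"delta_pos":[0,-0.0035,-0.0105],"rotation":[0,0,0],"gripper":0.0},
    {"delta_pos":[0,-0.0045,-0.0101],"rotation":[0,0,0],"gripper":0.0},
    {"delta_pos":[0,-0.0054,-0.0097],"rotation":[0,0,0],"gripper":0.0},
    {"delta_pos":[0,-0.0063,-0.0091],"rotation":[0,0,0],"gripper":0.0},
    {"delta_pos":[0,-0.0071,-0.0085],"rotation":[0,0,0],"gripper":0.0},
    {"delta_pos":[0,-0.0079,-0.0078],"rotation":[0,0,0],"gripper":0.0},
    {"delta_pos":[0,-0.0086,-0.007],"rotation":[0,0,0],"gripper":0.0},
    {"delta_pos":[0,-0.0092,-0.0062],"rotation":[0,0,0],"gripper":0.0},
    {"delta_pos":[0,-0.0097,-0.0053],"rotation":[0,0,0],"gripper":0.0},
    {"delta_pos":[0,0,0],"rotation":[0,0,0],"gripper":0.0}
  ]
}}

```text
t: 47.5
eef_pos: [0.4796, -0.005, 0.1167]
tcp_rot: [[0.095, -0.995, -0.005], [-0.995, -0.095, 0.0], [-0.001, 0.005, -1.0]]
ft_force: [-5.8, -0.4, 4.3]
grip_width: 0.0107
```

```bash
python3 - <<'E'
from h import *
s=env.sense();e=np.array(s["eef_pos"]);print(e,s["ft_force"],s["grip_width"])
save(cam("wrist"),"w21.png")
E
```

```text
[ 0.47961499 -0.00497381  0.11668481] [-5.8436472  -0.37587102  4.28430638] 0.010706290029750013
```

View pics/w21.png

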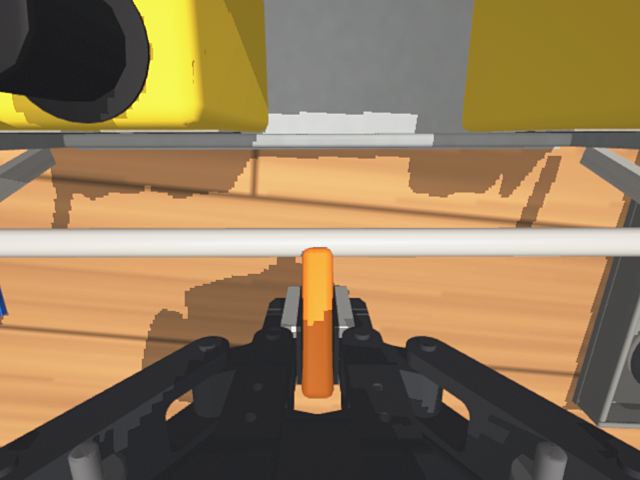

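Swing works; finish, with a few mm past the stop.

Request:
{"name": "carry_out", "arguments": {
  "plan": [
    {"delta_pos":[0,-0.0102,-0.0044],"rotation":[0,0,0],"gripper":0.0},
    {"delta_pos":[0,-0.0105,-0.0034],"rotation":[0,0,0],"gripper":0.0},
    {"delta_pos":[0,-0.0108,-0.0024],"rotation":[0,0,0],"gripper":0.0},
    {"delta_pos":[0,-0.004,-0.0005],"rotation":[0,0,0],"gripper":0.0},
    {"delta_pos":[0,0,0],"rotation":[0,0,0],"gripper":0.0},
    {"delta_pos":[0,0,0],"rotation":[0,0,0],"gripper":0.0}
  ]
}}

```text
t: 48.15
eef_pos: [0.5154, -0.0015, 0.1279]
tcp_rot: [[0.095, -0.995, -0.003], [-0.995, -0.095, 0.0], [-0.001, 0.003, -1.0]]
ft_force: [-4.9, 0.0, 3.4]
grip_width: 0.011
```

Request:
{"name": "carry_out", "arguments": {
  "plan": [
    {"delta_pos":[0,-0.003,0],"rotation":[0,0,0],"gripper":0.0},
    {"delta_pos":[0,-0.002,0],"rotation":[0,0,0],"gripper":0.0},
    {"delta_pos":[0,0,0],"rotation":[0,0,0],"gripper":0.0},
    {"delta_pos":[0,0,0],"rotation":[0,0,0],"gripper":0.0}
  ]
}}

```text
t: 48.55
eef_pos: [0.5203, -0.001, 0.1285]
tcp_rot: [[0.095, -0.995, -0.003], [-0.995, -0.095, 0.0], [-0.001, 0.003, -1.0]]
ft_force: [-6.9, 0.1, 6.9]
grip_width: 0.0107
```

```bash
python3 - <<'E'
from h import *
s=env.sense();e=np.array(s["eef_pos"]);print(e,s["ft_force"],s["grip_width"])
save(cam("wrist"),"w22.png")
c=cam("scene"); save(c,"s22.png",(250,150,410,290),5)
m=np.array([.572,.0014,0]);ex=np.array([.9957,.0927,0]);ey=np.array([-.0927,.9957,0])
w=cam("wrist")
for y in(.1,-.1):print(w2p(w,m+ex*(-.0376)+ey*y+[0,0,.12]))
E
```

```text
[ 0.52028605 -0.00102689  0.12849425] [-6.89779978  0.13993911  6.85247973] 0.010718049151082074
[ 95.97190936 268.70179007]
[547.44751576 269.99064192]
```

View pics/w22.png

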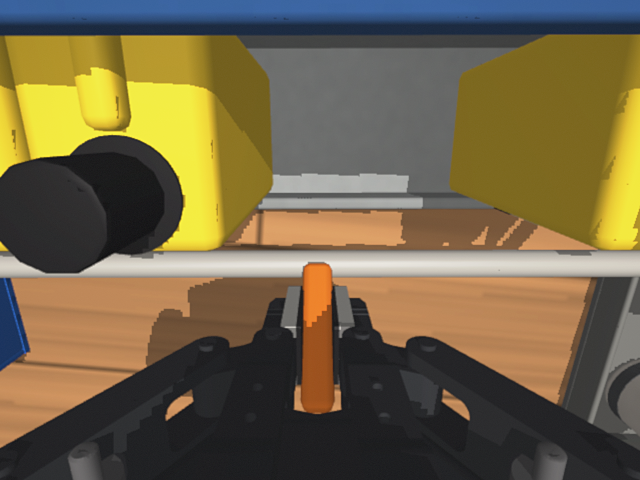

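View pics/s22.png

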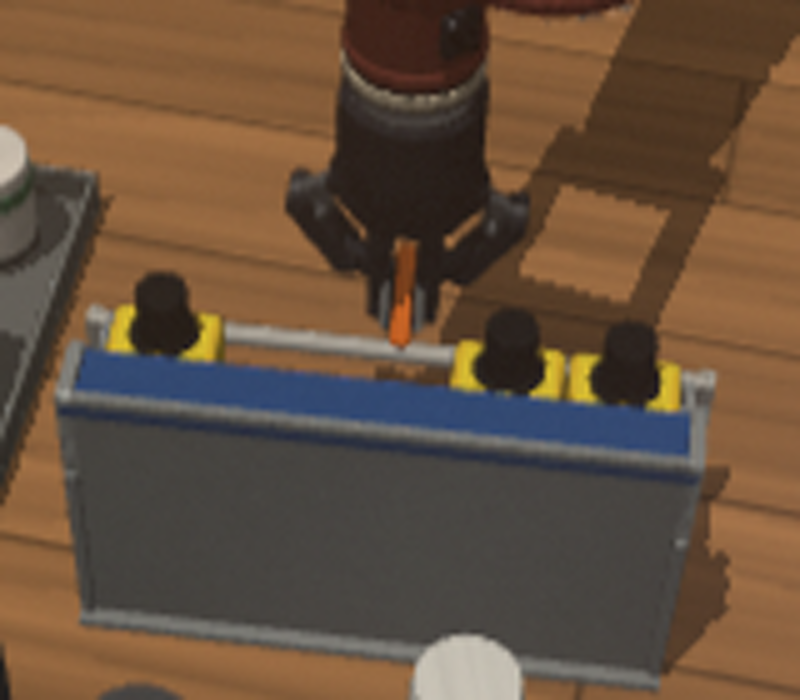

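Request:
{"name": "carry_out", "arguments": {
  "plan": [
    {"delta_pos":[0,-0.002,0],"rotation":[0,0,0],"gripper":0.0},
    {"delta_pos":[0,0,0],"rotation":[0,0,0],"gripper":0.0},
    {"delta_pos":[0,0,0],"rotation":[0,0,0],"gripper":0.03},
    {"delta_pos":[0,0,0],"rotation":[0,0,0],"gripper":0.05},
    {"delta_pos":[0,0,0],"rotation":[0,0,0],"gripper":0.05},
    {"delta_pos":[0,0,0],"rotation":[0,0,0],"gripper":0.05},
    {"delta_pos":[0,0.002,-0.02],"rotation":[0,0,0],"gripper":0.05},
    {"delta_pos":[0,0.005,-0.04],"rotation":[0,0,0],"gripper":0.05},
    {"delta_pos":[0,0.005,-0.05],"rotation":[0,0,0],"gripper":0.05},
    {"delta_pos":[0,0,-0.05],"rotation":[0,0,0],"gripper":0.05},
    {"delta_pos":[0,0,-0.05],"rotation":[0,0,0],"gripper":0.05},
    {"delta_pos":[0,0,-0.04],"rotation":[0,0,0],"gripper":0.05},
    {"delta_pos":[0,0,0],"rotation":[0,0,0],"gripper":0.05},
    {"delta_pos":[0,0,0],"rotation":[0,0,0],"gripper":0.05},
    {"delta_pos":[0,0,0],"rotation":[0,0,0],"gripper":0.05}
  ]
}}

```text
t: 50.2
eef_pos: [0.5101, -0.0021, 0.374]
tcp_rot: [[0.095, -0.996, -0.003], [-0.996, -0.095, 0.0], [-0.001, 0.003, -1.0]]
ft_force: [0.1, -0.2, -0.7]
grip_width: 0.0501
```

```bash
python3 - <<'E'
from h import *
s=env.sense();e=np.array(s["eef_pos"]);print(s["t"],e,s["ft_force"],s["grip_width"])
w=cam("wrist");save(w,"w23.png")
c=cam("scene"); save(c,"s23.png")
a=cv2.imread("pics/scene0.png")[:,:,::-1]
cv2.imwrite("pics/cmp23.png",cv2.resize(np.vstack([a[185:240,255:405],c["img"][185:240,255:405]]),None,fx=5,fy=5,interpolation=cv2.INTER_CUBIC)[:,:,::-1])
m=np.array([.572,.0014,0]);ex=np.array([.9957,.0927,0]);ey=np.array([-.0927,.9957,0])
for y in(.17,-.17):print(w2p(w,m+ex*(-.0376)+ey*y+[0,0,.12]))
t=cam("top");save(t,"t23.png",(130,200,500,350),2.1)
E
```

```text
50.2 [ 0.51012522 -0.00213468  0.37402304] [ 0.13770868 -0.17863896 -0.67390333] 0.05011194873338001
[162.13272161 180.69421516]
[475.76287984 181.48926826]
```

View pics/w23.png

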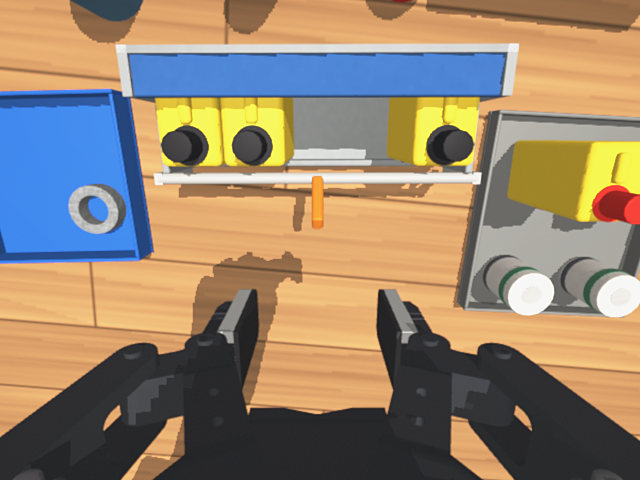

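View pics/cmp23.png

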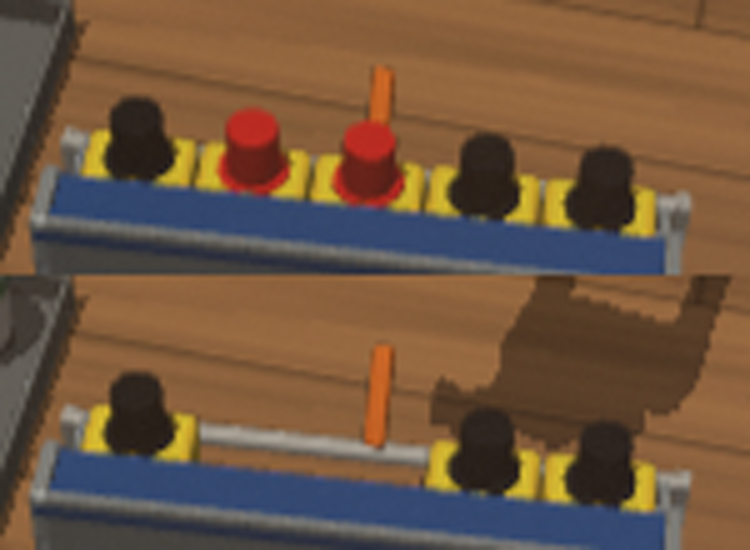

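View pics/s23.png

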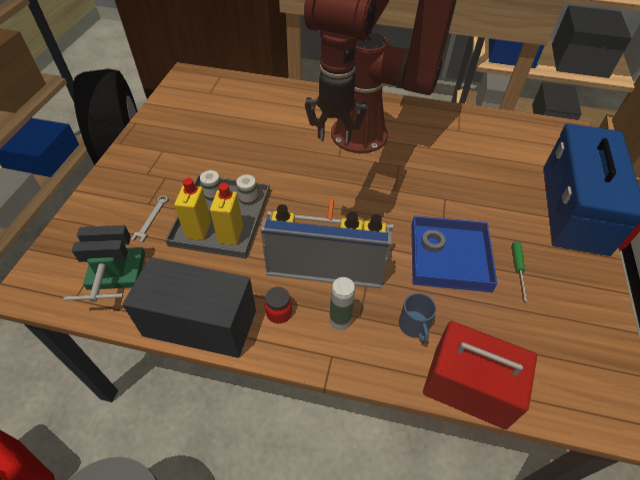

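View pics/t23.png

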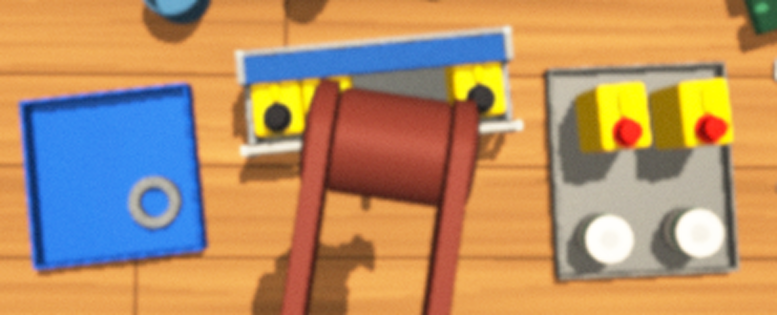

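```bash
python3 - <<'E'
from h import *
c=cam("wrist"); save(c,"w24.png",(140,130,500,250),2.2)
a=cam("scene")["img"]; b=cv2.imread("pics/scene0.png")[:,:,::-1]
for n,i in(("init",b),("now",a)):
    r=i[190:216,325:336].astype(int); k=(r[:,:,0]>170)&(r[:,:,1]<140)&(r[:,:,2]<80)
    ys,xs=np.nonzero(k); print(n,ys.min()+190 if len(ys) else None, xs.mean()+325)
    print(i[195:206,331].tolist())
    print([int(v) for v in i[205:222,270].mean(axis=1)],[int(v) for v in i[218:235,391].mean(axis=1)])
E
```

```text
init 198 329.5056179775281
[[138, 95, 59], [146, 102, 62], [150, 104, 63], [174, 100, 49], [194, 99, 37], [199, 101, 38], [198, 100, 38], [198, 100, 38], [198, 100, 38], [197, 99, 37], [197, 100, 39]]
[95, 98, 99, 96, 93, 103, 128, 149, 146, 116, 97, 124, 121, 115, 103, 85, 78] [82, 95, 100, 99, 98, 123, 140, 140, 132, 100, 82, 83, 82, 96, 102, 105, 102]
now 199 330.271186440678
[[140, 97, 61], [148, 103, 63], [152, 107, 65], [143, 97, 58], [188, 103, 44], [202, 103, 39], [200, 101, 39], [199, 100, 38], [199, 101, 40], [199, 101, 39], [199, 100, 38]]
[98, 101, 101, 98, 94, 94, 113, 139, 163, 137, 106, 127, 124, 117, 104, 87, 80] [82, 95, 102, 100, 98, 95, 128, 145, 152, 114, 83, 81, 80, 96, 102, 106, 101]
```

View pics/w24.png

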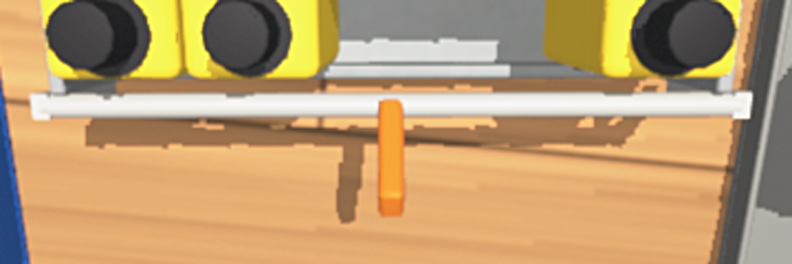

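```bash
python3 -c "
from cell import env
print(env.hand_in()); print(env.sense()['t'])"
```

```text
the job is handed in; nothing more can be done
None
the job is handed in; nothing more can be done
```

I did the whole job in the order asked, in about 50 s of robot time, and handed it in.

- **Bar down:** I swung it down by its orange tab. In the wrist image it lay within a pixel of where a fully lowered bar should appear.
- **Bottles:** I tipped each red-capped bottle out about 0.42 rad over the fence, drew it out along its own axis and stood it in the tray.
- **Filters:** The bin held two. I stood both in the tray.
- **Bar up:** I swung it back up by its tab until it met the stop.

The last pictures, with the arm clear of everything, show:
- Both red bottles and both filters are upright in the tray.
- The three black-capped bottles are in the rack and only the tape is left in the bin.
- The spray can, jar, mug, wrench and screwdriver look unmoved. I checked those by eye only.

**One small disagreement:** the bar now sits about 0.6 px (roughly 2 mm, 0.02 rad) further back than in the first picture. That means it was pressed slightly past its starting position, not left short of it.

The highest force I read was about 10 N, when pressing the bar against its stop. I read forces only at the end of each move, so brief peaks in between would not show.

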